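# Check the spring of the lever tamper

## Task

Check the spring of the lever tamper: put the portafilter with its steel blanking puck under the ram, fully home in the fork, handle sticking out of the front. Then push the lever down until the pointer stands on the long mark of the arm's scale and keep it there for a good second, without pushing well past it or shoving hard. Let the lever ride back up gently, all the way, and leave the portafilter home in the fork; leave the other things where they are.

Things in the scene. Friction and masses are not known exactly. Their poses are not given: they have to be found in the camera images.
- basket (a point): Centre of the portafilter's round metal basket, 18.5 mm above its flat underside. Basket 72 mm across, 37 mm high; a steel blanking puck fixed in it stands 2 mm proud of the rim. Axes: z up, the handle runs from the basket along -y. Loose, about 0.4 kg, balancing roughly 60 mm from this point toward the handle.
- pf_handle (a point): Good holding point on the axis of the portafilter's black round handle (29 mm across, along the portafilter's y), 84 mm from the basket's centre, 16 mm above the basket's underside. From here the handle reaches 26 mm toward the basket, where a 16 mm neck begins, and 90 mm away from it. Held from above, across the handle.
- portafilter: The portafilter as a whole; origin under its middle, on the level of the underside; z up, handle along -y. It lies on the left of the worktop; between it and the tamper stands a bench scale (fixed, 130 mm high, 0.25 m wide, from 0.12 m left to 0.13 m right of straight ahead of the robot).
- tamp_press: The lever tamper, a press stand fixed to the worktop; origin on the worktop under the ram's axis. x points from its open front to the column at its back, y to the lever's side, z up. Its head with ram and lever reaches 40 mm in front of the origin, from 120 mm above the worktop upward; the 55 mm ram foot over the seat leaves 8 to 16 mm of air above the puck.
- seat (a point): Where the basket's centre is when home in the tamper's fork; axes as tamp_press. Home, the portafilter's +y lies along this x (handle out of the front). The underside rests on the base plate: top 8 mm above the worktop, front edge 55 mm before this point. Two cheeks 78 mm apart, 20 mm high, mouth flared from 50 mm before this point; a V-shaped back stop touches the basket when home.
- pivot (a point): Point on the lever's axis of turning (along the tamper's x), 168 mm above the worktop, on the front of the head.
- grip_bar: Black round grip bar across the lever's end, 20 mm across, 72 mm long, along the tamper's x; origin at its middle, 160 mm from the pivot axis. At rest the lever points to the tamper's +y and 0.55 rad upward; it is pushed down from above on this bar and comes down by tamp_hub + tamp_arm.
- tamp_hub (a joint): Turn of the lever's hub and pointer, rad: 0 with the lever right up, growing as it comes down, to 0.78. It drives the ram down by 30 mm per rad; a light return spring lifts it. The foot meets the puck somewhere between 0.25 and 0.55, as the foot is screwed out by an unknown amount: to be felt, or seen as the scale begins to move.
- tamp_arm (a joint): Deflection of the sprung lever arm against its hub, rad, shown by the hub's black pointer before the white scale plate on the arm: 0 at the lowest tick, a tick each 0.05 (5 mm), long thick mark at 0.20, stop at 0.35. Stays 0 while the ram moves freely (2 to 3 N at the bar), then grows: about 4 N at the bar to begin, 11 N at the long mark.
- tamper: Bystander: hand tamper with wooden handle, 58 mm across, 99 mm high, loose; origin under its centre.
- tape_roll: Bystander: roll of masking tape lying flat, 91 mm across, 24 mm high, loose; origin under its centre.
- white_cup: Bystander: white china cup, 68 x 90 x 72 mm, loose; origin under its centre.

How it is judged:
By the outcome, as a careful person would: the job done as asked, in the order asked, and still so for the second after the job is handed in, with the robot touching nothing.
It also fails if it takes over 72 s, if anything falls off the work surface, if the arm or the gripper's body presses on something with over 40 N, if the wrist force passes 120 N, or if a joint passes its speed limit or range.

## Robot

A 6-joint arm with a two-finger parallel gripper is mounted at the origin on a cart in front of the work surface, level with it; the furniture and walls round the work are solid. World frame = base frame: x ahead of the robot, y to its left, z up, the work surface at z = 0. Lengths are in m, angles in rad, forces in N, time in s.
With the tool pointing down it reaches from about 0.4 to 0.825 m from the base axis. Payload 7 kg.
Tool frame: the origin (TCP) lies on the centre line of the jaws, within the pads' length; the fingertips stand 22 mm ahead of it and the grasp point (between the pads) lies 3 mm ahead of it (arm.tcp_to_tips is the distance from the TCP to the fingertips, in m); z points along the fingers, y is the line along which they close (so a half turn about z gives the same grasp; the last joint's range is limited). The gripper opens to 88 mm and grips with 3 to 60 N. Pads are 19 mm wide; open, the fingers measure 130 mm over their backs; the gripper's body (78 mm by 193 mm) begins 47 mm behind the grasp point.
Start: joints at [-0.835, 0.359, 0.012, 0, -1.224, -0.288], TCP at [0.292, -0.608, 0.212] pointing down, gripper open.
Joint ranges: [-3.07, 3.07], [-1.43, 2.12], [-1.02, 1.25], [-3.03, 1.67], [-3.05, -0], [-3.03, 3.03]. Speed limits (rad/s): [2.39, 2.39, 3.01, 3.14, 3.14, 3.14].

## Interface

Orientations are given as [roll, pitch, yaw] about the fixed x, y, z axes, in that order (R = Rz(yaw) Ry(pitch) Rx(roll)).
In Python, from station import arm gives the robot as it stands.
- The arm moves only by the tool jog_arm, never from a script. Its argument "targets" is a list of rows, each an object of numbers: "dx", "dy", "dz": the shift along the tool's x, y, z in mm; "rx", "ry", "rz": the turn, a rotation vector about the tool's x, y, z in rad; "gripper": the closure, from 0 (fully open) to 1 (shut). In form: [{"dx": .., "dy": .., "dz": .., "rx": .., "ry": .., "rz": .., "gripper": ..}, ...]. A call has exactly 8 rows; each row is the pose to reach, as a shift and turn from the pose commanded when the call began, along the tool's axes at that moment; what a row does not reach only later rows make up. A row lasts 1/12 s, in which the tool goes at most 41.7 mm and 7.16 degrees, less where a joint would pass 70% of its speed; a pose out of reach is approached as far as the arm can. A call with a gripper value outside its range is refused whole. The fingers move at their own pace and stop on an object; "force" is the grip in N (left out, the last holds). Time passes only in rows, so rows that repeat a pose let the fingers close, or fill a call up. It gives the time, the measured TCP pose, the force, the opening and the grip force at its end, in the units of the state.
- arm.get_state(): the state, without advancing time (a new reading comes with each control period).
- arm.grab_frame(name): name is "scene" or "top" or "wrist"; returns a dict with "frame" (384x512x3 uint8, red, green, blue), "z_map" (384x512 float32, m along the optical axis (not along the pixel's ray), 0 where there is no reading), "fx", "fy", "cx", "cy" (pixels), "view" (4x4, takes a point from world to camera coordinates). Camera axes: x right, y down, z forward; pixel columns grow to the right and rows downward; lengths in m; the calibration is good to about 2 mm. The wrist camera is an equidistant fisheye: a pixel r from the principal point sees the ray r / f radians off the axis. A picture is of the moment at which its call begins.
- arm.job_done(): hands the job in; it is judged then, once.
The state is a dict: "t": time; "q": joint angles; "qd": joint speeds; "joint_efforts": joint torques, N m; "eef_pos": TCP position; "ee_rot": TCP orientation; "force": force on the tool from outside, world axes, zero at the start; "moment": the same for the moment, N m; "width": finger opening in m; "gripper_force": force on a finger pad.
Only numpy, scipy, OpenCV 4.12 (cv2) and the standard library are available. Lean on these libraries where they do the work, as an engineer would, in place of code of your own. Each camera call takes 0.05 s, during which the arm holds its last target. There are 200 camera calls.

## Working session

There is one attempt and no reset: what is moved stays moved. The work goes in short steps, Python scripts to look and compute and a tool call to move; the robot and the scene stay as the last step left them, time stands still between calls to the robot, and variables do not carry over. Pictures are saved under pics/ and viewed, at most 10 in all, crops included, and the job is handed in when it is done.

Besides the shell and the picture viewer there is one more tool, called after ">>>" in YAML: its name, and indented under it one key for each argument. jog_arm: Moves the arm, as the interface text tells. Its arguments: {"type":"object","properties":{"targets":{"type":"array","items":{"type":"object","properties":{"dx":{"type":"number"},"dy":{"type":"number"},"dz":{"type":"number"},"rx":{"type":"number"},"ry":{"type":"number"},"rz":{"type":"number"},"gripper":{"type":"number"}}}},"force":{"type":"number"}},"required":["targets"]}

```bash
mkdir -p pics; ls
cat > h.py <<'E'
import numpy as np, cv2
from station import arm
def cloud(f):
    z=f["z_map"];v,u=np.indices(z.shape)
    P=np.stack([(u-f["cx"])/f["fx"]*z,(v-f["cy"])/f["fy"]*z,z],-1)
    T=np.linalg.inv(f["view"]);W=P@T[:3,:3].T+T[:3,3]
    W[z==0]=np.nan
    return W
def save(f,n): cv2.imwrite("pics/"+n,f["frame"][:,:,::-1])
E
python3 - <<'E'
from h import *
a=arm.get_state();print({k:np.round(v,3) for k,v in a.items()})
for n in("scene","top"):
    f=arm.grab_frame(n);save(f,n+"1.png");np.savez(n+"1.npz",**f)
E
```

```text
pics
{'t': np.float64(0.0), 'q': array([-0.835,  0.359,  0.011, -0.   , -1.224, -0.288]), 'qd': array([ 0.   , -0.001,  0.001,  0.   , -0.002,  0.   ]), 'joint_efforts': array([-1.0000e-03, -5.8272e+01,  2.9304e+01,  6.9970e+00,  7.0000e-03,
       -0.0000e+00]), 'eef_pos': array([ 0.292, -0.608,  0.211]), 'ee_rot': array([ 3.14 , -0.   , -2.694]), 'force': array([0.181, 0.384, 0.254]), 'moment': array([ 0.024,  0.006, -0.029]), 'gripper_force': np.float64(0.0), 'width': np.float64(0.088)}
```

View pics/scene1.png

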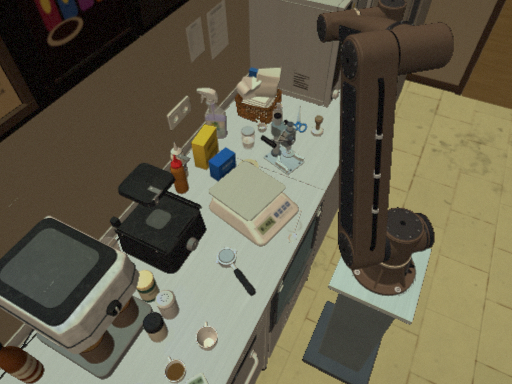

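View pics/top1.png

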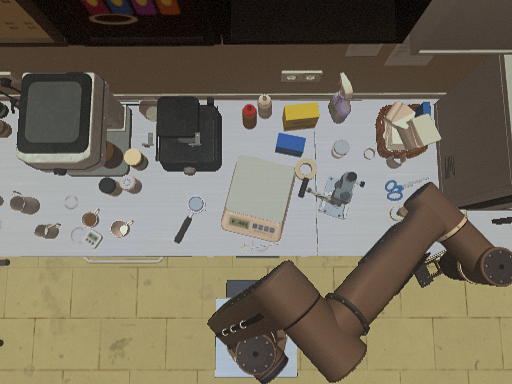

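The top view shows the portafilter basket at (196,204) with its handle running to (180,240). The press is at about (338,200) with its grip bar at (303,187), and the tape roll is at (308,167). Next I'll measure from enlarged crops and depth.

```bash
cat > m.py <<'E'
from h import *
f=dict(np.load("top1.npz"));W=cloud(f)
print(f["fx"],f["cx"],f["cy"],np.round(np.linalg.inv(f["view"]),3).tolist())
c=f["frame"][150:260,160:250];d=f["frame"][150:230,290:380]
a=cv2.resize(c[:,:,::-1],None,fx=4.4,fy=5,interpolation=3)
b=cv2.resize(d[:,:,::-1],None,fx=6,fy=6,interpolation=3)
cv2.imwrite("pics/press.png",b)
# portafilter
m=(W[...,2]>.008)&(W[...,2]<.06);m[:185]=0;m[250:]=0;m[:,:168]=0;m[:,212:]=0
P=W[m];print("pf",len(P),P.min(0),P.max(0))
top=P[P[:,2]>.03];print("basket",len(top),np.median(top,0),(top.min(0)+top.max(0))/2,top.max(0)-top.min(0))
h=P[P[:,2]<.034]; 
hh=P[np.linalg.norm(P[:,:2]-np.median(top,0)[:2],axis=1)>.06]
mu=hh.mean(0);_,_,V=np.linalg.svd((hh-mu)[:,:2]);print("handle",len(hh),mu,V[0],hh[:,2].max())
# press map
for v in range(165,222,3):
    print(v,' '.join("%4d"%(1000*W[v,u,2]) for u in range(296,372,3)))
for v,u in((165,296),(219,296),(165,371),(219,371)):print(v,u,W[v,u])
E
python3 m.py
```

```text
425.72526401783955 255.46693525369753 189.27141128243488 [[-0.002, -0.989, 0.147, 0.328], [-1.0, 0.003, 0.005, -0.012], [-0.006, -0.147, -0.989, 1.736], [0.0, 0.0, 0.0, 1.0]]
pf 560 [0.34299655 0.17791681 0.00800116] [0.60346034 0.35680884 0.05038167]
basket 289 [0.51804357 0.24298013 0.03705774] [0.46452536 0.25721365 0.040227  ] [0.18812117 0.12119005 0.02030933]
handle 243 [0.42920805 0.28745015 0.0206967 ] [-0.99839456 -0.05664186] 0.03568278165235306
165   26   21    1    0    5   21   22    2    3    0   -3    3    0    1    4    3   -3    3    1   -4    0   -1    1   -9   -2   -1Traceback (most recent call last):
  File "m.py", line 17, in <module>
    print(v,' '.join("%4d"%(1000*W[v,u,2]) for u in range(296,372,3)))
            ~~~~~~~~^^^^^^^^^^^^^^^^^^^^^^^^^^^^^^^^^^^^^^^^^^^^^^^^^
  File "m.py", line 17, in <genexpr>
    print(v,' '.join("%4d"%(1000*W[v,u,2]) for u in range(296,372,3)))
                     ~~~~~^^~~~~~~~~~~~~~~
ValueError: cannot convert float NaN to integer
```

View pics/press.png

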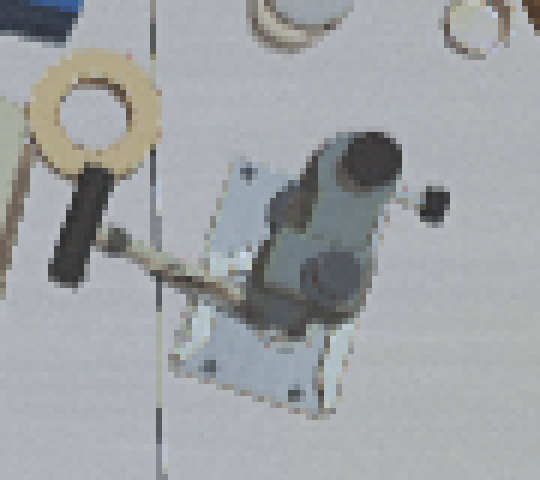

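```bash
cat > m.py <<'E'
from h import *
f=dict(np.load("top1.npz"));W=cloud(f)
g=f["frame"].astype(int)
for v in range(200,242,3):
    print(v,' '.join("%3.0f"%(1000*W[v,u,2]) for u in range(172,210,2)))
for v,u in((204,196),(216,190),(236,182)):print(v,u,W[v,u])
print()
for v in range(165,222,2):
    print(v,' '.join("%3.0f"%(1000*W[v,u,2]) for u in range(296,372,2)))
for v,u in((196,303),(186,304),(180,305)):print(v,u,W[v,u])
E
python3 m.py
```

```text
200  -2  -1  -3  -4   0   0   4  31  37  41  48  36  40  35  37  30  41  -3  -1
203  -4  -5   1  -5  -6  -1   2   5  40  36  44  47  42  37  37  39  37  -5  -1
206   5  -2   1   7   5  -1   1   3  37  40  33  35  37  37  43  37  44   8  -4
209   1  -7  -0   4  -2  -0   2   5   1  29  41  34  41  40  30  39  42  -2  -7
212   8   2  -6   0   2   1   0   1  -1  29  24  42  38  29  -1   1   7   8   0
215   9  -6  -2  -8   4   5   4  -2  -5  25  21  -0   4   1   1  -3   4   2  -9
218   4  -2  -1   4  -5   9  -5  28  25  25   2   1   5  -4  -3  -2   0   8  -0
221   0  -5  -1   2  -3   0  21  32  21  23  -3  -1   2  -7   2   1   1  -0   0
224   5  -0  -6   1   6  -0  31  31  31   1   4  -0   2  -3  -6   1  -1  -3   5
227   5  -0   4   1   8  27  31  22  -2   2   1  -3   0   1  -0  -0  -6  -6   1
230   5  -0   1  -1  26  33  25  15  -0  -1  -0   1   1   3  -1   1  -0  -1  11
233  -4  -7  -7  27  31  29  22  -5   2  -1  -2  -9  -0   6  -5   9  -3  10  -5
236   1   6  28  18  26  15  -3   6  -9  -7  -1   2   3   1 nan  -2  -2   9  -2
239   5   2  30  25  25   2   2  -4   2 -11   3  -1   3  -1 
[... 4111 characters left out ...]
-1   3  -1   1  19   6  11  13   7   4  25   2   0   3   2   7   3  -5   4   1  -1   4  -3  -2
217   3   5  -1  -4   7   3  -0  -2  -6  -0 -80   8  -2  -3  -3  -1  -1   2   1   5   2  -2  13  14  26  28   1  -1   0   3   3   1  -0   8  -5  -0   5   3
219   0  -6  -1   7  -0   0  -3   6   2  -3  -3   5   4   2  -0   9  -5   0   6  -3   3   2  -2  -4  13 nan   8   5  -1   3   3   6  -1   4   4  -5   5   4
221   8  -5   0  -1   2   3   1  -5   2  -8  -6  -7  -6   5   1  -9  -0   6   2   2  -2   5  11   4   5  -3   6   0  -4   6  -2  -3   3   7  -5   3   1 -11
196 303 [ 0.52385315 -0.17052557  0.25580023]
186 304 [ 0.55861094 -0.17421523  0.26031094]
180 305 [ 0.57866697 -0.17730047  0.26774935]
```

```bash
cat >> h.py <<'E'
def ray(f,u,v,z):
    T=np.linalg.inv(f["view"]);d=T[:3,:3]@np.array([(u-f["cx"])/f["fx"],(v-f["cy"])/f["fy"],1.])
    return T[:3,3]+d*(z-T[2,3])/d[2]
E
cat > m.py <<'E'
from h import *
f=dict(np.load("top1.npz"));W=cloud(f);Z=W[...,2]
v,u=np.indices(Z.shape)
def reg(a,b,c,d): m=np.zeros(Z.shape,bool);m[a:b,c:d]=1;return m
def cen(m,z): 
    m=cv2.morphologyEx(m.astype(np.uint8),cv2.MORPH_OPEN,np.ones((2,2)))>0
    return np.array([ray(f,a,b,z) for a,b in zip(u[m],v[m])])
m=reg(192,215,184,208)&(Z>.02)
P=cen(m,.037);print("basket",len(P))
c,r=cv2.minEnclosingCircle(P[:,:2].astype(np.float32));print(c,r,P.mean(0))
m=reg(216,245,168,196)&(Z>.014);H=cen(m,.024);H=H[:]
mu=H.mean(0)[:2];_,_,V=np.linalg.svd(H[:,:2]-mu);d=V[0]*-np.sign(V[0][0]);print("handle",mu,d,np.ptp((H[:,:2]-mu)@d),"yaw of +y:",np.arctan2(-d[1],-d[0]))
L=(np.array(P.mean(0)[:2])-mu);print("dir basket-mu",L/np.linalg.norm(L))
m=reg(177,200,296,312)&(Z>.24)&(f["frame"].max(2)<80)
B=cen(m,.255);mu=B.mean(0);_,_,V=np.linalg.svd((B-mu)[:,:2]);print("bar",len(B),mu,V[0],np.ptp((B-mu)[:,:2]@V[0]))
for n,U,Vv,z in(("plateL",318.7,210.8,.02),("plateR",344.2,219.2,.02),("ramcap",345.5,195.8,.233),("col",352,176.5,.238),("backplateL",329.8,176.8,.008),("armroot",330.5,199.5,.17)):print(n,ray(f,U,Vv,z))
E
python3 m.py
```

```text
basket 272
(0.516137421131134, 0.23516547679901123) 0.043714433908462524 [0.5186597  0.23440394 0.037     ]
handle [0.4172108  0.28499931] [-0.8846597  0.4662373] 0.119137991399666 yaw of +y: -0.4850327132613261
dir basket-mu [ 0.89488219 -0.44630244]
bar 104 [ 0.55266472 -0.174814    0.255     ] [-0.9406521  0.3393724] 0.06891588723635225
plateL [ 0.49454371 -0.25802873  0.02      ]
plateR [ 0.46027888 -0.35983972  0.02      ]
ramcap [ 0.52710095 -0.32405953  0.233     ]
col [ 0.59583811 -0.34852367  0.238     ]
backplateL [ 0.63605115 -0.30883162  0.008     ]
armroot [ 0.52181656 -0.28120488  0.17      ]
```

The measurements agree on these values:

| Item | Position |
|---|---|
| Seat | about (0.528, -0.325), press yaw about -0.33 |
| Bar | about (0.553, -0.175, 0.252) |
| Basket | about (0.520, 0.233) |
| Handle direction | (-0.887, 0.462) |

I'll lift the arm and look at the press with the wrist camera on the way.

>>> jog_arm:
  targets:
    - {"dx": -10, "dy": 5, "dz": -35}
    - {"dx": -40, "dy": 20, "dz": -65, "rz": 0.1}
    - {"dx": -75, "dy": 45, "dz": -90, "rz": 0.2}
    - {"dx": -110, "dy": 65, "dz": -110, "rz": 0.3}
    - {"dx": -145, "dy": 85, "dz": -130, "rz": 0.4}
    - {"dx": -175, "dy": 100, "dz": -145, "rz": 0.5}
    - {"dx": -197, "dy": 114, "dz": -150, "rz": 0.6}
    - {"dx": -197, "dy": 114, "dz": -150, "rz": 0.6}

```text
invalid input at $.targets[0]: expected keys dx, dy, dz, rx, ry, rz, gripper
```

Run:
```python
from h import *
f=arm.grab_frame("wrist");save(f,"w1.png");np.savez("w1.npz",**f)
s=arm.get_state();print(s["t"],s["eef_pos"],s["ee_rot"],s["q"],f["fx"],f["cx"],f["cy"],np.linalg.inv(f["view"]).round(3).tolist())
```

```text
0.15 [ 0.29206288 -0.60811263  0.21085622] [ 3.14035332e+00 -1.55475413e-04 -2.69385358e+00] [-8.34886038e-01  3.59194947e-01  1.12546564e-02 -2.16007154e-04
 -1.22408846e+00 -2.88097785e-01] 297.3186396354542 259.3156964145948 195.18590906918683 [[-0.432, 0.869, 0.241, 0.228], [0.902, 0.416, 0.115, -0.641], [-0.0, 0.267, -0.964, 0.383], [0.0, 0.0, 0.0, 1.0]]
```

View pics/w1.png

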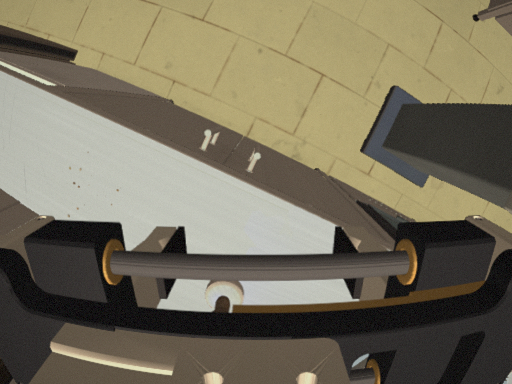

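The wrist camera sits on the tool's +x side and looks down past the fingers. Each row needs every key, so I'll resend the move.

>>> jog_arm:
  targets:
    - {"dx": -10, "dy": 5, "dz": -35, "rx": 0, "ry": 0, "rz": 0, "gripper": 0}
    - {"dx": -40, "dy": 20, "dz": -65, "rx": 0, "ry": 0, "rz": 0.1, "gripper": 0}
    - {"dx": -75, "dy": 45, "dz": -90, "rx": 0, "ry": 0, "rz": 0.2, "gripper": 0}
    - {"dx": -110, "dy": 65, "dz": -110, "rx": 0, "ry": 0, "rz": 0.3, "gripper": 0}
    - {"dx": -145, "dy": 85, "dz": -130, "rx": 0, "ry": 0, "rz": 0.4, "gripper": 0}
    - {"dx": -175, "dy": 100, "dz": -145, "rx": 0, "ry": 0, "rz": 0.5, "gripper": 0}
    - {"dx": -197, "dy": 114, "dz": -150, "rx": 0, "ry": 0, "rz": 0.6, "gripper": 0}
    - {"dx": -197, "dy": 114, "dz": -150, "rx": 0, "ry": 0, "rz": 0.6, "gripper": 0}

```text
t: 0.82
eef_pos: [0.424, -0.4167, 0.3646]
ee_rot: [-3.141, 0.005, 2.985]
force: [-0.1, -0.9, 0.0]
width: 0.0878
gripper_force: 0.0
```

```bash
cat >> h.py <<'E'
def togo(x,y,z,yaw):
    "world target (m, tool down) -> jog numbers mm, rz"
    from scipy.spatial.transform import Rotation as Ro
    s=arm.get_state();R=Ro.from_euler('xyz',s["ee_rot"]);G=Ro.from_euler('xyz',[np.pi,0,yaw])
    print("t",s["t"].round(2),"pos",s["eef_pos"].round(4),"rot",s["ee_rot"].round(3),"F",s["force"].round(1),"w",round(float(s["width"]),4),
     "jog",(R.inv().apply(np.array([x,y,z])-s["eef_pos"])*1000).round(1),"rotvec",(R.inv()*G).as_rotvec().round(3))
E
python3 - <<'E'
from h import *
togo(.50,0,.36,2.659);togo(.4385,.275,.15,2.659)
E
```

```text
Traceback (most recent call last):
  File "h.py", line 17, in togo
    print("t",s["t"].round(2),"pos",s["eef_pos"].round(4),"rot",s["ee_rot"].round(3),"F",s["force"].round(1),"w",round(float(s["width"]),4),
              ^^^^^^^^^^^^
AttributeError: 'float' object has no attribute 'round'
```

```bash
sed -i 's/s\["t"\].round(2)/round(s["t"],2)/' h.py
python3 - <<'E'
from h import *
togo(.50,0,.36,2.659);togo(.4385,.275,.36,2.659)
E
```

```text
t 0.82 pos [ 0.424  -0.4167  0.3646] rot [-3.141  0.005  2.985] F [-0.1 -0.9  0. ] w 0.0878 jog [-10.1 423.5   4.2] rotvec [-0.     0.005  0.326]
t 0.82 pos [ 0.424  -0.4167  0.3646] rot [-3.141  0.005  2.985] F [-0.1 -0.9  0. ] w 0.0878 jog [ 93.5 685.5   3.5] rotvec [-0.     0.005  0.326]
```

>>> jog_arm:
  targets:
    - {"dx": -8, "dy": 35, "dz": 0, "rx": 0, "ry": 0, "rz": 0.04, "gripper": 0}
    - {"dx": -15, "dy": 75, "dz": 0, "rx": 0, "ry": 0, "rz": 0.08, "gripper": 0}
    - {"dx": -20, "dy": 115, "dz": 0, "rx": 0, "ry": 0, "rz": 0.12, "gripper": 0}
    - {"dx": -24, "dy": 155, "dz": 0, "rx": 0, "ry": 0, "rz": 0.16, "gripper": 0}
    - {"dx": -26, "dy": 195, "dz": 0, "rx": 0, "ry": 0, "rz": 0.2, "gripper": 0}
    - {"dx": -26, "dy": 235, "dz": 0, "rx": 0, "ry": 0, "rz": 0.24, "gripper": 0}
    - {"dx": -24, "dy": 275, "dz": 0, "rx": 0, "ry": 0, "rz": 0.28, "gripper": 0}
    - {"dx": -20, "dy": 315, "dz": 0, "rx": 0, "ry": 0, "rz": 0.326, "gripper": 0}

```text
t: 1.48
eef_pos: [0.4878, -0.1102, 0.3613]
ee_rot: [-3.141, -0.0, 2.662]
force: [0.8, -0.4, -0.2]
width: 0.088
gripper_force: 0.0
```

Run:
```python
from h import *
togo(.4385,.275,.20,2.659)
```

```text
t 1.48 pos [ 0.4878 -0.1102  0.3613] rot [-3.141 -0.     2.662] F [ 0.8 -0.4 -0.2] w 0.088 jog [221.6 318.9 161.3] rotvec [-0.    -0.     0.003]
```

>>> jog_arm:
  targets:
    - {"dx": 23, "dy": 33, "dz": 0, "rx": 0, "ry": 0, "rz": 0, "gripper": 0}
    - {"dx": 46, "dy": 66, "dz": 0, "rx": 0, "ry": 0, "rz": 0, "gripper": 0}
    - {"dx": 69, "dy": 99, "dz": 0, "rx": 0, "ry": 0, "rz": 0, "gripper": 0}
    - {"dx": 92, "dy": 132, "dz": 5, "rx": 0, "ry": 0, "rz": 0, "gripper": 0}
    - {"dx": 115, "dy": 165, "dz": 10, "rx": 0, "ry": 0, "rz": 0, "gripper": 0}
    - {"dx": 138, "dy": 198, "dz": 15, "rx": 0, "ry": 0, "rz": 0, "gripper": 0}
    - {"dx": 161, "dy": 231, "dz": 20, "rx": 0, "ry": 0, "rz": 0, "gripper": 0}
    - {"dx": 184, "dy": 264, "dz": 30, "rx": 0, "ry": 0, "rz": 0, "gripper": 0}

```text
t: 2.15
eef_pos: [0.4456, 0.209, 0.3323]
ee_rot: [3.14, 0.001, 2.664]
force: [1.8, 0.4, -0.3]
width: 0.0874
gripper_force: 0.0
```

Run:
```python
from h import *
togo(.4385,.275,.12,2.659)
```

```text
t 2.15 pos [0.4456 0.209  0.3323] rot [3.140e+00 1.000e-03 2.664e+00] F [ 1.8  0.4 -0.3] w 0.0874 jog [ 36.8  55.  212.3] rotvec [0.002 0.001 0.005]
```

>>> jog_arm:
  targets:
    - {"dx": 15, "dy": 25, "dz": 20, "rx": 0, "ry": 0, "rz": 0, "gripper": 0}
    - {"dx": 30, "dy": 45, "dz": 50, "rx": 0, "ry": 0, "rz": 0, "gripper": 0}
    - {"dx": 36, "dy": 55, "dz": 90, "rx": 0, "ry": 0, "rz": 0, "gripper": 0}
    - {"dx": 36, "dy": 55, "dz": 125, "rx": 0, "ry": 0, "rz": 0, "gripper": 0}
    - {"dx": 36, "dy": 55, "dz": 150, "rx": 0, "ry": 0, "rz": 0, "gripper": 0}
    - {"dx": 36, "dy": 55, "dz": 170, "rx": 0, "ry": 0, "rz": 0, "gripper": 0}
    - {"dx": 36, "dy": 55, "dz": 180, "rx": 0, "ry": 0, "rz": 0, "gripper": 0}
    - {"dx": 36, "dy": 55, "dz": 180, "rx": 0, "ry": 0, "rz": 0, "gripper": 0}

```text
t: 2.82
eef_pos: [0.4384, 0.2713, 0.1493]
ee_rot: [-3.137, -0.001, 2.663]
force: [-0.9, -0.1, -0.4]
width: 0.0877
gripper_force: 0.0
```

```bash
cat >> h.py <<'E'
def wproj(f,p):
    c=(f["view"]@np.append(p,1))[:3];th=np.arctan2(np.hypot(c[0],c[1]),c[2]);r=f["fx"]*th
    n=np.hypot(c[0],c[1]);return f["cx"]+r*c[0]/n,f["cy"]+r*c[1]/n
E
python3 - <<'E'
from h import *
togo(.4385,.275,.013,2.659)
f=arm.grab_frame("wrist");np.savez("w2.npz",**f)
b=np.array([.520,.233]);d=np.array([-.887,.462])
for k in(0.036,.058,.092,.174):
    p=wproj(f,np.append(b+d*k,.024 if k>.05 else .037));print(k,p);cv2.circle(f["frame"],(int(p[0]),int(p[1])),2,(255,0,0),-1)
save(f,"w2.png")
E
```

```text
t 2.82 pos [0.4384 0.2713 0.1493] rot [-3.137e+00 -1.000e-03  2.663e+00] F [-0.9 -0.1 -0.4] w 0.0877 jog [  1.5   3.9 136.3] rotvec [-0.004 -0.001  0.004]
0.036 (np.float64(264.47283740879686), np.float64(237.49158019727435))
0.058 (np.float64(264.4897119696136), np.float64(213.54747142459897))
0.092 (np.float64(264.6782058241509), np.float64(182.26243324082162))
0.174 (np.float64(264.9828016487029), np.float64(101.66281305462928))
```

View pics/w2.png

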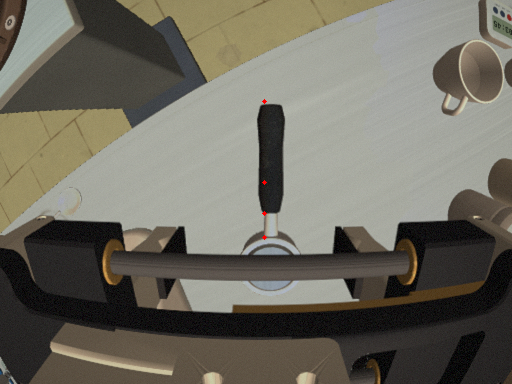

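The handle's centre is at column ~271, about 6 px right of the dots, which is 6 mm toward tool +y. Its length position matches. I'll shift by 9 mm and descend.

>>> jog_arm:
  targets:
    - {"dx": 1, "dy": 5, "dz": 20, "rx": 0, "ry": 0, "rz": 0, "gripper": 0}
    - {"dx": 1, "dy": 9, "dz": 50, "rx": 0, "ry": 0, "rz": 0, "gripper": 0}
    - {"dx": 1, "dy": 9, "dz": 80, "rx": 0, "ry": 0, "rz": 0, "gripper": 0}
    - {"dx": 1, "dy": 9, "dz": 105, "rx": 0, "ry": 0, "rz": 0, "gripper": 0}
    - {"dx": 1, "dy": 9, "dz": 118, "rx": 0, "ry": 0, "rz": 0, "gripper": 0}
    - {"dx": 1, "dy": 9, "dz": 123, "rx": 0, "ry": 0, "rz": 0, "gripper": 0}
    - {"dx": 1, "dy": 9, "dz": 123, "rx": 0, "ry": 0, "rz": 0, "gripper": 0}
    - {"dx": 1, "dy": 9, "dz": 123, "rx": 0, "ry": 0, "rz": 0, "gripper": 0.3}

```text
t: 3.53
eef_pos: [0.4437, 0.2818, 0.03]
ee_rot: [3.14, 0.001, 2.664]
force: [-0.3, 0.5, 0.4]
width: 0.0844
gripper_force: 0.0
```

>>> jog_arm:
  force: 50
  targets:
    - {"dx": 0, "dy": 0, "dz": 0, "rx": 0, "ry": 0, "rz": 0, "gripper": 0.5}
    - {"dx": 0, "dy": 0, "dz": 0, "rx": 0, "ry": 0, "rz": 0, "gripper": 0.6}
    - {"dx": 0, "dy": 0, "dz": 0, "rx": 0, "ry": 0, "rz": 0, "gripper": 0.8}
    - {"dx": 0, "dy": 0, "dz": 0, "rx": 0, "ry": 0, "rz": 0, "gripper": 1}
    - {"dx": 0, "dy": 0, "dz": 0, "rx": 0, "ry": 0, "rz": 0, "gripper": 1}
    - {"dx": 0, "dy": 0, "dz": 0, "rx": 0, "ry": 0, "rz": 0, "gripper": 1}
    - {"dx": 0, "dy": 0, "dz": 0, "rx": 0, "ry": 0, "rz": 0, "gripper": 1}
    - {"dx": 0, "dy": 0, "dz": 0, "rx": 0, "ry": 0, "rz": 0, "gripper": 1}

```text
t: 4.2
eef_pos: [0.4427, 0.2808, 0.0286]
ee_rot: [-3.142, -0.0, 2.663]
force: [-0.1, 0.2, 0.7]
width: 0.0333
gripper_force: 0.0
```

Run:
```python
from h import *
togo(.48,.2,.24,-2*0-3.474);print(arm.get_state()["gripper_force"])
```

```text
t 4.2 pos [0.4427 0.2808 0.0286] rot [-3.142 -0.     2.663] F [-0.1  0.2  0.7] w 0.0333 jog [ -70.3  -54.6 -211.4] rotvec [-0.    -0.    -0.146]
0.0
```

>>> jog_arm:
  targets:
    - {"dx": 0, "dy": 0, "dz": 3, "rx": 0, "ry": 0, "rz": 0, "gripper": 0.62}
    - {"dx": 0, "dy": 0, "dz": 3, "rx": 0, "ry": 0, "rz": 0, "gripper": 1}
    - {"dx": 0, "dy": 0, "dz": 3, "rx": 0, "ry": 0, "rz": 0, "gripper": 1}
    - {"dx": 0, "dy": 0, "dz": 3, "rx": 0, "ry": 0, "rz": 0, "gripper": 1}
    - {"dx": 0, "dy": 0, "dz": 3, "rx": 0, "ry": 0, "rz": 0, "gripper": 1}
    - {"dx": 0, "dy": 0, "dz": 3, "rx": 0, "ry": 0, "rz": 0, "gripper": 1}
    - {"dx": 0, "dy": 0, "dz": -5, "rx": 0, "ry": 0, "rz": 0, "gripper": 1}
    - {"dx": 0, "dy": 0, "dz": -20, "rx": 0, "ry": 0, "rz": 0, "gripper": 1}

```text
t: 4.87
eef_pos: [0.4419, 0.2799, 0.0478]
ee_rot: [-3.138, -0.001, 2.663]
force: [0.2, -0.2, 0.3]
width: 0.0009
gripper_force: 0.0
```

Run:
```python
from h import *
togo(.50,.1,.22,-3.474);print(arm.get_state()["gripper_force"])
```

```text
t 4.87 pos [0.4419 0.2799 0.0478] rot [-3.138e+00 -1.000e-03  2.663e+00] F [ 0.2 -0.2  0.3] w 0.0009 jog [-134.3 -133.4 -171.9] rotvec [-0.003 -0.001 -0.146]
0.0
```

The fingers shut on nothing, so I'll look again.

Run:
```python
from h import *
f=arm.grab_frame("wrist");np.savez("w3.npz",**f)
b=np.array([.520,.233]);d=np.array([-.887,.462])
print(np.linalg.inv(f["view"]).round(3).tolist())
g=arm.grab_frame("top");np.savez("top2.npz",**g);c=g["frame"][180:260,150:230]
c=cv2.resize(c,(384,384),interpolation=cv2.INTER_NEAREST)
f["frame"]=np.hstack([f["frame"],c])[:, :800]
f["frame"]=cv2.resize(f["frame"],(796,342)); save(f,"w3.png")
```

```text
[[0.461, 0.855, 0.236, 0.379], [0.887, -0.443, -0.128, 0.313], [-0.005, 0.268, -0.963, 0.221], [0.0, 0.0, 0.0, 1.0]]
```

View pics/w3.png

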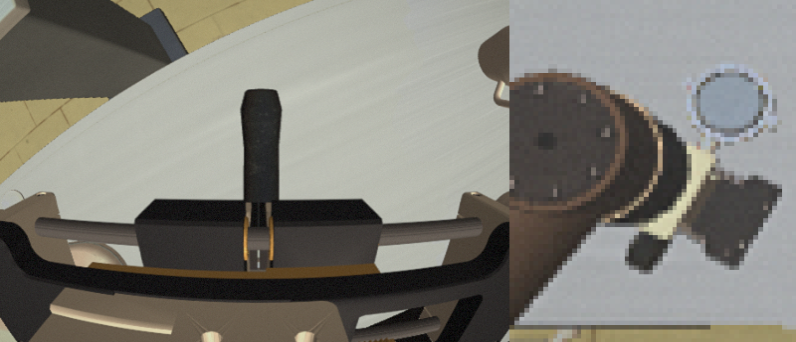

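Run:
```python
from h import *
s=arm.get_state();print(s["eef_pos"],s["width"],s["t"])
for n in("w2","w3"):
    f=dict(np.load(n+".npz"));z=f["z_map"]
    v,u=np.indices(z.shape);x=(u-f["cx"])/f["fx"];y=(v-f["cy"])/f["fy"];r=np.hypot(x,y)+1e-9
    t=np.tan(r)/r;P=np.stack([x*t*z,y*t*z,z],-1);T=np.linalg.inv(f["view"]);W=P@T[:3,:3].T+T[:3,3];W[z==0]=np.nan
    for vv in(120,140,160,180,200):
        print(n,vv,[tuple((1000*W[vv,uu]).round(0)) for uu in(245,258,263,271,278,300)])
    if n=="w3":
        for vv in range(215,320,12): print(vv,[tuple((1000*W[vv,uu]).round(0)) for uu in(235,250,262,275,290)])
        for k in(0,-.01,.022):print(k,wproj(f,s["eef_pos"]-[0,0,k]))
f=dict(np.load("top2.npz"));W=cloud(f)
for v in range(198,244,3):
    print(v,' '.join("%3.0f"%(1000*W[v,u,2]) for u in range(172,210,2)))
```

```text
[0.44381933 0.28202742 0.05093067] 0.0007071750561996628 4.9667
w2 120 [(np.float64(373.0), np.float64(286.0), np.float64(-0.0)), (np.float64(379.0), np.float64(299.0), np.float64(19.0)), (np.float64(381.0), np.float64(303.0), np.float64(26.0)), (np.float64(385.0), np.float64(310.0), np.float64(28.0)), (np.float64(388.0), np.float64(316.0), np.float64(27.0)), (np.float64(400.0), np.float64(339.0), np.float64(-2.0))]
w2 140 [(np.float64(392.0), np.float64(276.0), np.float64(-1.0)), (np.float64(398.0), np.float64(288.0), np.float64(-1.0)), (np.float64(399.0), np.float64(294.0), np.float64(24.0)), (np.float64(402.0), np.float64(301.0), np.float64(27.0)), (np.float64(406.0), np.float64(307.0), np.float64(25.0)), (np.float64(419.0), np.float64(329.0), np.float64(1.0))]
w2 160 [(np.float64(411.0), np.float64(265.0), np.float64(-1.0)), (np.float64(418.0), np.float64(278.0), np.float64(1.0)), (np.float64(417.0), np.float64(285.0), np.float64(25.0)), (np.float64(420.0), np.float64(292.0), np.float64(27.0)), (np.float64(424.0), np.float64(298.0), np.float64(25.0)), (np.float64(439.0), np.float
[... 5988 characters left out ...]
 400 362 319 285 236 237 228  -3   3   1  -3   0   1   1  -1
222 493 469 446 414 399 346 307 280 233 234 201 171 147 147 177 178  10  -0   5
225 467 444 419 401 353 319 291 235 231 204 177 171 176 182 173 172 174 175  11
228 426 409 400 341 315 286 241 231 211 176 176 176 179 167 172 170 178  -1  -2
231 341 320 307 283 235 232 233 214 186 175 179 170 172 180 181 177   6  -5   0
234   5  -2  -2  32 232 236 nan 151 155 175 174 181 174 172 171  -4  -8  -4  -4
237   4   2  30  37  23  23   9  -5   1   2 177 181 171 177   6  -3   5  -5  -2
240  -7  21  19  29  34   2   4   2  -9   5 182 172 173 172  -2   1  -1   2  -9
243   1  -7  -2  19   0 nan  -6  -2  -3  -7  -2  -5   2   2   8  -4   2  -1   4
```

Run:
```python
from h import *
print(arm.tcp_to_tips, [a for a in dir(arm) if a[0]!='_'])
f=dict(np.load("w3.npz"));z=f["z_map"]
v,u=np.indices(z.shape);x=(u-f["cx"])/f["fx"];y=(v-f["cy"])/f["fy"];r=np.hypot(x,y)+1e-9
t=np.tan(r)/r;P=np.stack([x*t*z,y*t*z,z],-1);T=np.linalg.inv(f["view"]);W=P@T[:3,:3].T+T[:3,3];W[z==0]=np.nan
for vv in range(212,240,2): print(vv,[str((1000*W[vv,uu]).round(0)) for uu in(250,254,258,262,266,270,274)])
c=f["frame"][195:275,220:310];cv2.imwrite("pics/w3c.png",cv2.resize(c[:,:,::-1],None,fx=6,fy=6))
```

```text
0.022 ['Unreachable', 'get_state', 'grab_frame', 'job_done', 'tcp_to_tips']
212 ['[434. 275.  26.]', '[435. 278.  27.]', '[436. 281.  28.]', '[437. 283.  29.]', '[439. 286.  28.]', '[440. 288.  27.]', '[442. 290.  25.]']
214 ['[436. 274.  25.]', '[436. 277.  27.]', '[438. 280.  27.]', '[439. 282.  27.]', '[440. 285.  27.]', '[441. 287.  27.]', '[443. 289.  25.]']
216 ['[437. 274.  24.]', '[438. 277.  26.]', '[439. 279.  28.]', '[439. 282.  29.]', '[441. 284.  28.]', '[443. 286.  27.]', '[444. 289.  26.]']
218 ['[438. 273.  26.]', '[439. 276.  28.]', '[440. 279.  28.]', '[441. 281.  28.]', '[442. 284.  28.]', '[444. 286.  26.]', '[446. 288.  26.]']
220 ['[440. 272.  25.]', '[440. 275.  28.]', '[441. 278.  28.]', '[442. 280.  28.]', '[444. 283.  29.]', '[445. 285.  27.]', '[447. 287.  26.]']
222 ['[441. 272.  26.]', '[442. 275.  27.]', '[442. 277.  29.]', '[444. 280.  28.]', '[445. 282.  29.]', '[447. 285.  27.]', '[449. 287.  25.]']
224 ['[443. 271.  24.]', '[443. 274.  27.]', '[444. 277.  29.]', '[445. 279.  28.]', '[447. 281.  28.]', '[448. 284.  27.]', '[449. 286.  26.]']
226 ['[44
[... 305 characters left out ...]
 '[433. 280.  67.]', '[433. 283.  68.]', '[435. 284.  67.]', '[436. 286.  67.]', '[435. 289.  72.]', '[411. 301. 138.]']
232 ['[430. 279.  74.]', '[432. 281.  71.]', '[434. 282.  71.]', '[435. 284.  71.]', '[436. 286.  71.]', '[435. 289.  74.]', '[410. 301. 140.]']
234 ['[430. 279.  77.]', '[433. 281.  74.]', '[433. 283.  75.]', '[434. 284.  74.]', '[435. 286.  74.]', '[435. 289.  77.]', '[410. 301. 142.]']
236 ['[431. 279.  79.]', '[433. 281.  76.]', '[433. 283.  77.]', '[434. 285.  77.]', '[435. 286.  77.]', '[435. 289.  80.]', '[410. 300. 143.]']
238 ['[431. 279.  81.]', '[433. 281.  79.]', '[433. 283.  79.]', '[435. 284.  78.]', '[435. 286.  79.]', '[436. 288.  81.]', '[411. 300. 143.]']
```

View pics/w3c.png

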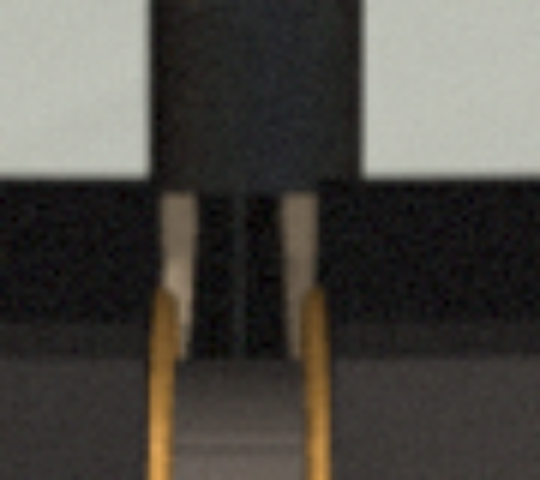

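Run:
```python
from h import *
f=dict(np.load("w2.npz"));z=f["z_map"]
v,u=np.indices(z.shape);x=(u-f["cx"])/f["fx"];y=(v-f["cy"])/f["fy"];r=np.hypot(x,y)+1e-9
t=np.tan(r)/r;P=np.stack([x*t*z,y*t*z,z],-1)
# depth -> tool frame
T=np.linalg.inv(f["view"]);W=P@T[:3,:3].T+T[:3,3]
from scipy.spatial.transform import Rotation as Ro
R=Ro.from_euler('xyz',[-3.137,-.001,2.663]).as_matrix();L=(W-[.4384,.2713,.1493])@R*1000;L[z==0]=np.nan
for vv in range(216,310,6): print(vv,[str(L[vv,uu].round(0)) for uu in(140,155,170,180,335,345,360)])
for n in("w2","w3"):print(n,np.load(n+".npz")["view"].shape)
```

```text
216 ['[ -45. -147.  150.]', '[ -45. -127.  151.]', '[ -45. -107.  150.]', '[-45. -95. 150.]', '[-44.  88. 149.]', '[-44. 100. 150.]', '[-45. 119. 150.]']
222 ['[ -53. -148.  151.]', '[ -53. -128.  151.]', '[ -52. -108.  150.]', '[-52. -96. 150.]', '[-51.  88. 149.]', '[-52. 101. 149.]', '[-52. 120. 149.]']
228 ['[ -52. -139.  129.]', '[ 10. -60. -23.]', '[ 10. -51. -21.]', '[  8. -46. -18.]', '[  8.  43. -16.]', '[  9.  48. -20.]', '[ 10.  56. -22.]']
234 ['[ -55. -135.  117.]', '[ 10. -58. -30.]', '[ 10. -49. -31.]', '[  7. -45. -24.]', '[  4.  43. -17.]', '[  9.  46. -28.]', '[  9.  54. -30.]']
240 ['[ -60. -134.  112.]', '[ 10. -55. -39.]', '[  9. -47. -35.]', '[  4. -45. -25.]', '[  1.  43. -17.]', '[  8.  44. -34.]', '[ 10.  51. -39.]']
246 ['[ 10. -60. -47.]', '[ 10. -52. -47.]', '[  8. -46. -42.]', '[  1. -45. -27.]', '[ -2.  43. -21.]', '[  7.  43. -39.]', '[ 10.  48. -46.]']
252 ['[ 31. -38. -94.]', '[ 30. -33. -93.]', '[  7. -45. -46.]', '[ -1. -45. -29.]', '[ -5.  43. -21.]', '[  4.  43. -40.]', '[ 10.  47. -52.]']
258 ['[ 30. -37. -97.]', '[ 30. -32. -97.]', '[ 31. -27. -
[... 620 characters left out ...]
97.  151.]', '[-11.  43. -45.]', '[ -2.  45. -61.]']
288 ['[  7. -48. -79.]', '[ -4. -49. -63.]', '[-10. -45. -53.]', '[-128.  -97.  123.]', '[-145.   98.  149.]', '[-146.  112.  149.]', '[ -5.  46. -60.]']
294 ['[  4. -49. -80.]', '[ -6. -49. -64.]', '[-125. -104.  105.]', '[-133.  -96.  118.]', '[-155.   99.  150.]', '[-156.  113.  150.]', '[ -8.  46. -61.]']
300 ['[  2. -48. -81.]', '[ -8. -48. -66.]', '[-130. -104.  100.]', '[-140.  -97.  115.]', '[-165.  100.  150.]', '[-166.  114.  149.]', '[-11.  46. -62.]']
306 ['[  0. -48. -83.]', '[-11. -48. -67.]', '[-137. -104.   97.]', '[-147.  -97.  112.]', '[  22.   20. -108.]', '[  21.   23. -108.]', '[  22.   27. -109.]']
w2 (4, 4)
w3 (4, 4)
```

The depth data shows the real fingertips about 38 mm behind where `tcp_to_tips` puts them, at tool z ≈ -16 rather than +22. That explains the empty grasp, because the fingers closed above the handle. I'll reopen, go that much lower and check force for contact.

>>> jog_arm:
  targets:
    - {"dx": 0, "dy": 0, "dz": 0, "rx": 0, "ry": 0, "rz": 0, "gripper": 0}
    - {"dx": 0, "dy": 0, "dz": 0, "rx": 0, "ry": 0, "rz": 0, "gripper": 0}
    - {"dx": 0, "dy": 0, "dz": 0, "rx": 0, "ry": 0, "rz": 0, "gripper": 0}
    - {"dx": 0, "dy": 0, "dz": 0, "rx": 0, "ry": 0, "rz": 0, "gripper": 0}
    - {"dx": 0, "dy": 0, "dz": 0, "rx": 0, "ry": 0, "rz": 0, "gripper": 0}
    - {"dx": 0, "dy": 0, "dz": 0, "rx": 0, "ry": 0, "rz": 0, "gripper": 0.1}
    - {"dx": 0, "dy": 0, "dz": 10, "rx": 0, "ry": 0, "rz": 0, "gripper": 0.2}
    - {"dx": 0, "dy": 0, "dz": 20, "rx": 0, "ry": 0, "rz": 0, "gripper": 0.2}

```text
t: 5.63
eef_pos: [0.4429, 0.2812, 0.0282]
ee_rot: [3.14, 0.0, 2.663]
force: [0.4, 0.1, 1.0]
width: 0.0482
gripper_force: 0.0
```

>>> jog_arm:
  targets:
    - {"dx": 0, "dy": 0, "dz": 10, "rx": 0, "ry": 0, "rz": 0, "gripper": 0.2}
    - {"dx": 0, "dy": 0, "dz": 20, "rx": 0, "ry": 0, "rz": 0, "gripper": 0.2}
    - {"dx": 0, "dy": 0, "dz": 27, "rx": 0, "ry": 0, "rz": 0, "gripper": 0.2}
    - {"dx": 0, "dy": 0, "dz": 32, "rx": 0, "ry": 0, "rz": 0, "gripper": 0.2}
    - {"dx": 0, "dy": 0, "dz": 35, "rx": 0, "ry": 0, "rz": 0, "gripper": 0.2}
    - {"dx": 0, "dy": 0, "dz": 37, "rx": 0, "ry": 0, "rz": 0, "gripper": 0.2}
    - {"dx": 0, "dy": 0, "dz": 37, "rx": 0, "ry": 0, "rz": 0, "gripper": 0.3}
    - {"dx": 0, "dy": 0, "dz": 37, "rx": 0, "ry": 0, "rz": 0, "gripper": 0.4}

```text
t: 6.3
eef_pos: [0.4429, 0.281, -0.0082]
ee_rot: [3.141, 0.0, 2.663]
force: [0.2, -0.1, 0.4]
width: 0.062
gripper_force: 0.0
```

No contact at reported z = -8 mm, which confirms the offset. Closing now.

>>> jog_arm:
  force: 50
  targets:
    - {"dx": 0, "dy": 0, "dz": 2, "rx": 0, "ry": 0, "rz": 0, "gripper": 0.6}
    - {"dx": 0, "dy": 0, "dz": 2, "rx": 0, "ry": 0, "rz": 0, "gripper": 1}
    - {"dx": 0, "dy": 0, "dz": 2, "rx": 0, "ry": 0, "rz": 0, "gripper": 1}
    - {"dx": 0, "dy": 0, "dz": 2, "rx": 0, "ry": 0, "rz": 0, "gripper": 1}
    - {"dx": 0, "dy": 0, "dz": 2, "rx": 0, "ry": 0, "rz": 0, "gripper": 1}
    - {"dx": 0, "dy": 0, "dz": 2, "rx": 0, "ry": 0, "rz": 0, "gripper": 1}
    - {"dx": 0, "dy": 0, "dz": 2, "rx": 0, "ry": 0, "rz": 0, "gripper": 1}
    - {"dx": 0, "dy": 0, "dz": 2, "rx": 0, "ry": 0, "rz": 0, "gripper": 1}

```text
t: 6.97
eef_pos: [0.4429, 0.2811, -0.0103]
ee_rot: [3.141, 0.0, 2.664]
force: [-0.4, 0.5, 1.2]
width: 0.028
gripper_force: 50.0
```

Run:
```python
from h import *
togo(.4427,.281,.18,2.663);togo(.52,.12,.18,-3.474);print(arm.get_state()["gripper_force"])
```

```text
t 6.97 pos [ 0.4429  0.2811 -0.0103] rot [3.141 0.    2.664] F [-0.4  0.5  1.2] w 0.028 jog [ 1.000e-01 -1.000e-01 -1.903e+02] rotvec [0.001 0.    0.001]
t 6.97 pos [ 0.4429  0.2811 -0.0103] rot [3.141 0.    2.664] F [-0.4  0.5  1.2] w 0.028 jog [-142.6 -107.5 -190.3] rotvec [ 0.001  0.    -0.146]
50.00348210334778
```

The grip holds at 50 N. The wrist and top cameras disagree by about 8 mm, so I'll measure the press with the wrist camera on the way over. Lifting now.

>>> jog_arm:
  targets:
    - {"dx": 0, "dy": 0, "dz": -10, "rx": 0, "ry": 0, "rz": 0, "gripper": 1}
    - {"dx": 0, "dy": 0, "dz": -35, "rx": 0, "ry": 0, "rz": 0, "gripper": 1}
    - {"dx": 0, "dy": 0, "dz": -70, "rx": 0, "ry": 0, "rz": 0, "gripper": 1}
    - {"dx": 0, "dy": 0, "dz": -105, "rx": 0, "ry": 0, "rz": 0, "gripper": 1}
    - {"dx": 0, "dy": 0, "dz": -140, "rx": 0, "ry": 0, "rz": 0, "gripper": 1}
    - {"dx": 0, "dy": 0, "dz": -180, "rx": 0, "ry": 0, "rz": 0, "gripper": 1}
    - {"dx": -20, "dy": -15, "dz": -215, "rx": 0, "ry": 0, "rz": 0, "gripper": 1}
    - {"dx": -45, "dy": -30, "dz": -245, "rx": 0, "ry": 0, "rz": 0, "gripper": 1}

```text
t: 7.63
eef_pos: [0.4673, 0.2343, 0.2364]
ee_rot: [3.14, -0.0, 2.666]
force: [1.1, 0.8, -4.6]
width: 0.0279
gripper_force: 50.0
```

Run:
```python
from h import *
togo(.50,-.12,.33,-1.90);print(arm.get_state()["gripper_force"],arm.get_state()["q"].round(2))
```

```text
t 7.63 pos [0.4673 0.2343 0.2364] rot [ 3.14  -0.     2.666] F [ 1.1  0.8 -4.6] w 0.0279 jog [-191.3 -299.9  -94. ] rotvec [ 1.000e-03  1.000e-03 -1.717e+00]
49.986974000930786 [ 0.84  0.09 -0.28 -0.   -1.2  -2.89]
```

>>> jog_arm:
  targets:
    - {"dx": -8, "dy": -12, "dz": -20, "rx": 0, "ry": 0, "rz": -0.1, "gripper": 1}
    - {"dx": -22, "dy": -35, "dz": -45, "rx": 0, "ry": 0, "rz": -0.21, "gripper": 1}
    - {"dx": -38, "dy": -60, "dz": -65, "rx": 0, "ry": 0, "rz": -0.32, "gripper": 1}
    - {"dx": -55, "dy": -87, "dz": -80, "rx": 0, "ry": 0, "rz": -0.43, "gripper": 1}
    - {"dx": -72, "dy": -114, "dz": -90, "rx": 0, "ry": 0, "rz": -0.54, "gripper": 1}
    - {"dx": -90, "dy": -142, "dz": -94, "rx": 0, "ry": 0, "rz": -0.65, "gripper": 1}
    - {"dx": -108, "dy": -170, "dz": -94, "rx": 0, "ry": 0, "rz": -0.76, "gripper": 1}
    - {"dx": -126, "dy": -198, "dz": -94, "rx": 0, "ry": 0, "rz": -0.87, "gripper": 1}

```text
t: 8.3
eef_pos: [0.4877, -0.0011, 0.3279]
ee_rot: [3.141, -0.0, -2.744]
force: [0.5, 0.0, -4.0]
width: 0.0278
gripper_force: 50.0
```

Run:
```python
from h import *
togo(.50,-.12,.33,-1.90);print(arm.get_state()["gripper_force"],arm.get_state()["q"].round(2))
```

```text
t 8.3 pos [ 0.4877 -0.0011  0.3279] rot [ 3.141 -0.    -2.744] F [ 0.5  0.  -4. ] w 0.0278 jog [  34.7 -114.4   -2.2] rotvec [ 0.001 -0.    -0.844]
49.984068274497986 [ 0.4  -0.01 -0.19 -0.   -1.4  -1.57]
```

>>> jog_arm:
  targets:
    - {"dx": 5, "dy": -20, "dz": 0, "rx": 0, "ry": 0, "rz": -0.11, "gripper": 1}
    - {"dx": 10, "dy": -40, "dz": 0, "rx": 0, "ry": 0, "rz": -0.22, "gripper": 1}
    - {"dx": 15, "dy": -60, "dz": 0, "rx": 0, "ry": 0, "rz": -0.33, "gripper": 1}
    - {"dx": 20, "dy": -80, "dz": 0, "rx": 0, "ry": 0, "rz": -0.44, "gripper": 1}
    - {"dx": 25, "dy": -95, "dz": 0, "rx": 0, "ry": 0, "rz": -0.55, "gripper": 1}
    - {"dx": 30, "dy": -105, "dz": 0, "rx": 0, "ry": 0, "rz": -0.66, "gripper": 1}
    - {"dx": 35, "dy": -114, "dz": 0, "rx": 0, "ry": 0, "rz": -0.77, "gripper": 1}
    - {"dx": 35, "dy": -114, "dz": 0, "rx": 0, "ry": 0, "rz": -0.8, "gripper": 1}

```text
t: 8.97
eef_pos: [0.4986, -0.1196, 0.327]
ee_rot: [3.139, -0.001, -1.945]
force: [0.0, 0.1, -4.0]
width: 0.0278
gripper_force: 50.0
```

```bash
cat >> h.py <<'E'
def wcloud(f):
    z=f["z_map"];v,u=np.indices(z.shape);x=(u-f["cx"])/f["fx"];y=(v-f["cy"])/f["fy"];r=np.hypot(x,y)+1e-9
    t=np.tan(r)/r;P=np.stack([x*t*z,y*t*z,z],-1);T=np.linalg.inv(f["view"]);W=P@T[:3,:3].T+T[:3,3];W[z==0]=np.nan
    return W
E
python3 - <<'E'
from h import *
togo(.50,-.12,.33,-1.90)
f=arm.grab_frame("wrist");np.savez("w4.npz",**f);f["frame"]=cv2.resize(f["frame"],(768,576),interpolation=cv2.INTER_CUBIC);save(f,"w4.png")
E
```

```text
t 8.97 pos [ 0.4986 -0.1196  0.327 ] rot [ 3.139e+00 -1.000e-03 -1.945e+00] F [ 0.   0.1 -4. ] w 0.0278 jog [-0.1 -1.4 -3. ] rotvec [ 0.002 -0.001 -0.045]
```

View pics/w4.png

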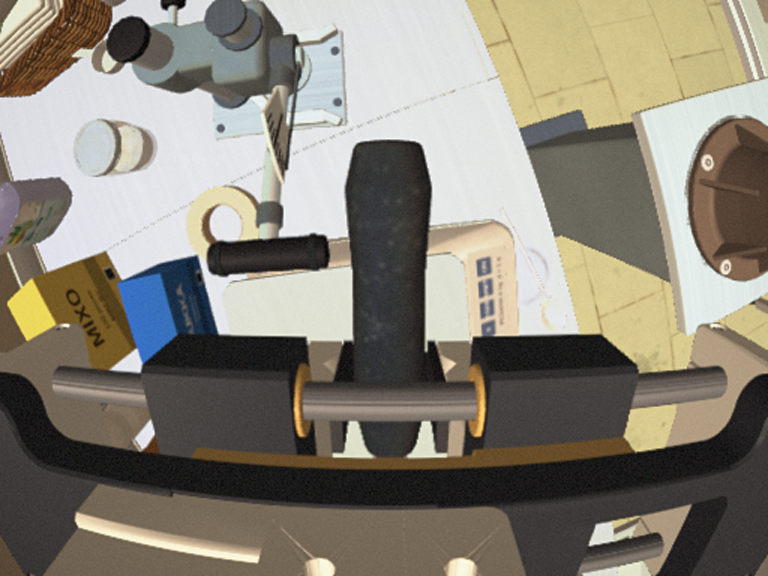

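The wrist view shows the press clearly: grip bar at (268,255), plate front edge from (342,30) to (347,123), plate left-back corner at (215,137), ram cap at (230,25), and the scale plate on the lever at (277,130).

```bash
cat >> h.py <<'E'
def wray(f,u,v,z):
    x=(u-f["cx"])/f["fx"];y=(v-f["cy"])/f["fy"];r=np.hypot(x,y)
    d=np.array([np.sin(r)*x/r,np.sin(r)*y/r,np.cos(r)]);T=np.linalg.inv(f["view"]);d=T[:3,:3]@d
    return T[:3,3]+d*(z-T[2,3])/d[2]
E
python3 - <<'E'
from h import *
f=dict(np.load("w4.npz"));W=wcloud(f);v,u=np.indices(W.shape[:2]);Z=W[...,2];g=f["frame"].max(2)
def L(n,P):
    mu=np.nanmean(P,0);_,_,V=np.linalg.svd((P-mu)[:,:2]);print(n,len(P),mu.round(4),V[0].round(3),np.arctan2(V[0][1],V[0][0]),"len",np.ptp((P-mu)[:,:2]@V[0]).round(4));return mu
m=(Z>.235)&(Z<.28)&(g<75)&(v>150)&(v<190)&(u>135)&(u<222);L("bar",W[m]);print(np.percentile(W[m][:,2],[5,50,98]))
# top-facing plate
for p in((229,20),(231,82),(143,91),(231,60)):print("corner",p,wray(f,*p,.008).round(4),W[p[1],p[0]-3].round(4))
for p in((153,17),(86,27)): print("cap",p,W[p[1],p[0]].round(4))
m=(Z>.228)&(Z<.25)&(u>135)&(u<172)&(v<36);P=W[m];c,r=cv2.minEnclosingCircle(P[:,:2].astype(np.float32));print("ramcap",len(P),P.mean(0),c,r)
m=(Z>.228)&(Z<.25)&(u>65)&(u<105)&(v<48);P=W[m];c,r=cv2.minEnclosingCircle(P[:,:2].astype(np.float32));print("col",len(P),P.mean(0),c,r)
# front edge samples: last pixel per row with z>4mm near u~228
for r in range(22,84,6):
    k=[q for q in range(205,245) if Z[r,q]>.005 and Z[r,q]<.05]
    print(r,k[-1] if k else None, W[r,k[-1]].round(3) if k else None,wray(f,k[-1]+.5,r,.008).round(4) if k else None)
E
```

```text
bar 1698 [ 0.5525 -0.1718  0.2591] [ 0.948 -0.317] -0.3230773340938767 len 0.0704
[0.25479601 0.25972208 0.26230593]
corner (229, 20) [ 0.4587 -0.3586  0.008 ] [ 0.4633 -0.3607  0.0077]
corner (231, 82) [ 0.4948 -0.2563  0.008 ] [ 0.4995 -0.2584  0.0064]
corner (143, 91) [ 0.6393 -0.3062  0.008 ] [ 0.6475 -0.311  -0.0009]
corner (231, 60) [ 0.4812 -0.291   0.008 ] [ 0.4857 -0.293   0.0081]
cap (153, 17) [ 0.5286 -0.3154  0.2344]
cap (86, 27) [ 0.5957 -0.3439  0.2367]
ramcap 574 [ 0.52971752 -0.32349306  0.23349928] (0.5298126339912415, -0.32500144839286804) 0.014607386663556099
col 715 [ 0.59630332 -0.34576947  0.23691819] (0.5979295372962952, -0.3477112054824829) 0.017313294112682343
22 227 [ 0.463 -0.357  0.005] [ 0.4623 -0.3561  0.008 ]
28 228 [ 0.465 -0.346  0.007] [ 0.4647 -0.3452  0.008 ]
34 228 [ 0.469 -0.336  0.006] [ 0.4685 -0.3351  0.008 ]
40 228 [ 0.473 -0.326  0.007] [ 0.4724 -0.3252  0.008 ]
46 229 [ 0.475 -0.315  0.006] [ 0.4747 -0.3146  0.008 ]
52 228 [ 0.481 -0.306  0.007] [ 0.48   -0.3055  0.008 ]
58 229 [ 0.483 -0.296  0.006] [ 0.4822 -0.2952  0.008 ]
64 229 [ 0.487 -0.286  0.006] [ 0.486  -0.2856  0.008 ]
70 230 [ 0.489 -0.276  0.006] [ 0.4882 -0.2755  0.008 ]
76 230 [ 0.493 -0.266  0.008] [ 0.4919 -0.266   0.008 ]
82 230 [ 0.496 -0.257  0.007] [ 0.4956 -0.2566  0.008 ]
```

Run:
```python
from h import *
from scipy.optimize import least_squares
f=dict(np.load("w2.npz"));W=wcloud(f);v,u=np.indices(W.shape[:2]);Z=W[...,2]
m=(v>236)&(v<296)&(u>235)&(u<308)&(Z>.02)&(Z<.06);P=W[m];print(len(P),P.min(0),P.max(0))
for r in range(238,294,4):
    k=np.where((Z[r,225:320]>.025)&(Z[r,225:320]<.06))[0]+225
    if len(k): print(r,k[0],k[-1],W[r,k[0]].round(3),W[r,k[-1]].round(3))
m=(v>100)&(v<212)&(u>255)&(u<290)&(Z>.012)&(Z<.05);H=W[m];mu=H.mean(0);_,_,V=np.linalg.svd((H-mu)[:,:2]);print("handle",mu,V[0],np.arctan2(-V[0][1],-V[0][0]))
d=V[0]*np.sign(V[0][0]);print("far end",((H-mu)[:,:2]@d).min(),mu[:2]+d*((H-mu)[:,:2]@d).min())
```

```text
1474 [0.48706179 0.20214235 0.02040577] [0.56071909 0.27482993 0.04056783]
238 257 285 [0.49  0.24  0.025] [0.503 0.267 0.026]
242 250 290 [0.49  0.231 0.026] [0.507 0.27  0.032]
246 246 295 [0.489 0.227 0.033] [0.514 0.273 0.033]
250 243 298 [0.491 0.222 0.035] [0.52  0.274 0.033]
254 240 300 [0.495 0.217 0.034] [0.524 0.274 0.036]
282 242 297 [0.526 0.202 0.037] [0.554 0.257 0.037]
286 246 294 [0.533 0.203 0.036] [0.558 0.252 0.037]
290 252 288 [0.54  0.207 0.037] [0.56  0.243 0.036]
handle [0.41788027 0.29298947 0.02498955] [ 0.89145087 -0.45311737] 2.6713334426405524
far end -0.05365731990194047 [0.37004741 0.31730254]
```

Both cameras agree at the press: seat ≈ (0.530, -0.325), yaw ≈ -0.323, bar (0.5525, -0.172) with its top at 0.262. The basket centre is 92 mm from the TCP. I'll swing to a point in front of the fork.

Run:
```python
from h import *
togo(.352,-.265,.327,-3.464)
```

```text
t 9.02 pos [ 0.4988 -0.119   0.3271] rot [ 3.139e+00 -1.000e-03 -1.947e+00] F [ 0.4 -0.2 -3.4] w 0.0276 jog [189.7  83.    0.4] rotvec [ 1.000e-03 -2.000e-03  1.517e+00]
```

>>> jog_arm:
  targets:
    - {"dx": 10, "dy": 5, "dz": 0, "rx": 0, "ry": 0, "rz": 0.1, "gripper": 1}
    - {"dx": 30, "dy": 13, "dz": 0, "rx": 0, "ry": 0, "rz": 0.21, "gripper": 1}
    - {"dx": 55, "dy": 24, "dz": 0, "rx": 0, "ry": 0, "rz": 0.32, "gripper": 1}
    - {"dx": 80, "dy": 35, "dz": 0, "rx": 0, "ry": 0, "rz": 0.43, "gripper": 1}
    - {"dx": 105, "dy": 46, "dz": 0, "rx": 0, "ry": 0, "rz": 0.54, "gripper": 1}
    - {"dx": 130, "dy": 57, "dz": 0, "rx": 0, "ry": 0, "rz": 0.65, "gripper": 1}
    - {"dx": 155, "dy": 68, "dz": 0, "rx": 0, "ry": 0, "rz": 0.76, "gripper": 1}
    - {"dx": 175, "dy": 77, "dz": 0, "rx": 0, "ry": 0, "rz": 0.87, "gripper": 1}

```text
t: 9.68
eef_pos: [0.3616, -0.2526, 0.3275]
ee_rot: [3.141, -0.001, -2.827]
force: [0.4, -0.4, -3.9]
width: 0.0277
gripper_force: 50.0
```

Run:
```python
from h import *
togo(.352,-.265,.10,-3.464);print(arm.get_state()["q"].round(2))
```

```text
t 9.68 pos [ 0.3616 -0.2526  0.3275] rot [ 3.141e+00 -1.000e-03 -2.827e+00] F [ 0.4 -0.4 -3.9] w 0.0277 jog [ 12.8  -9.1 227.5] rotvec [ 0.001 -0.001  0.637]
[-0.16 -0.1  -0.27 -0.   -1.41 -1.1 ]
```

>>> jog_arm:
  targets:
    - {"dx": 5, "dy": -3, "dz": 0, "rx": 0, "ry": 0, "rz": 0.1, "gripper": 1}
    - {"dx": 10, "dy": -6, "dz": 0, "rx": 0, "ry": 0, "rz": 0.21, "gripper": 1}
    - {"dx": 13, "dy": -9, "dz": 0, "rx": 0, "ry": 0, "rz": 0.32, "gripper": 1}
    - {"dx": 13, "dy": -9, "dz": 15, "rx": 0, "ry": 0, "rz": 0.43, "gripper": 1}
    - {"dx": 13, "dy": -9, "dz": 40, "rx": 0, "ry": 0, "rz": 0.54, "gripper": 1}
    - {"dx": 13, "dy": -9, "dz": 75, "rx": 0, "ry": 0, "rz": 0.637, "gripper": 1}
    - {"dx": 13, "dy": -9, "dz": 115, "rx": 0, "ry": 0, "rz": 0.637, "gripper": 1}
    - {"dx": 13, "dy": -9, "dz": 150, "rx": 0, "ry": 0, "rz": 0.637, "gripper": 1}

```text
t: 10.35
eef_pos: [0.3531, -0.2641, 0.1757]
ee_rot: [3.141, -0.001, 2.824]
force: [1.0, -0.2, -5.0]
width: 0.0276
gripper_force: 50.0
```

Run:
```python
from h import *
togo(.352,-.265,.045,-3.464);print(arm.get_state()["q"].round(2))
```

```text
t 10.35 pos [ 0.3531 -0.2641  0.1757] rot [ 3.141e+00 -1.000e-03  2.824e+00] F [ 1.  -0.2 -5. ] w 0.0276 jog [  0.6  -1.3 130.7] rotvec [ 0.001 -0.001  0.005]
[-0.19 -0.01 -0.53 -0.   -1.05 -1.69]
```

>>> jog_arm:
  targets:
    - {"dx": 0, "dy": -1, "dz": 30, "rx": 0, "ry": 0, "rz": 0, "gripper": 1}
    - {"dx": 0, "dy": -1, "dz": 60, "rx": 0, "ry": 0, "rz": 0, "gripper": 1}
    - {"dx": 0, "dy": -1, "dz": 90, "rx": 0, "ry": 0, "rz": 0, "gripper": 1}
    - {"dx": 0, "dy": -1, "dz": 115, "rx": 0, "ry": 0, "rz": 0, "gripper": 1}
    - {"dx": 0, "dy": -1, "dz": 135, "rx": 0, "ry": 0, "rz": 0, "gripper": 1}
    - {"dx": 0, "dy": -1, "dz": 147, "rx": 0, "ry": 0, "rz": 0, "gripper": 1}
    - {"dx": 0, "dy": -1, "dz": 150, "rx": 0, "ry": 0, "rz": 0, "gripper": 1}
    - {"dx": 0, "dy": -1, "dz": 150, "rx": 0, "ry": 0, "rz": 0, "gripper": 1}

```text
t: 11.02
eef_pos: [0.3532, -0.2655, 0.0269]
ee_rot: [-3.141, -0.003, 2.826]
force: [0.6, 0.3, -3.8]
width: 0.0275
gripper_force: 50.0
```

Run:
```python
from h import *
togo(.352,-.265,.0007,-3.464)
f=arm.grab_frame("wrist");np.savez("w5.npz",**f);W=wcloud(f);s=arm.get_state()
from scipy.spatial.transform import Rotation as Ro
L=(W-s["eef_pos"])@Ro.from_euler('xyz',s["ee_rot"]).as_matrix()*1000
Z=W[...,2]
for r in range(60,300,8):
    k=np.where((np.abs(L[r,:,1])<4)&(Z[r]<.08))[0]
    if len(k):print(r,np.median(L[r,k],0).round(1),(np.median(Z[r,k])*1000).round(1))
m=(L[...,0]<-70)&(L[...,0]>-110)&(np.abs(L[...,1])<30)&(L[...,2]>-70)&(L[...,2]<0)
P=L[m];print("basket",len(P));
if len(P)>20:
    A=np.c_[P[:,:2],np.ones(len(P))];print(np.linalg.lstsq(A,P[:,2],rcond=None)[0],np.median(P[:,2]))
f["frame"]=cv2.resize(f["frame"],(768,576));save(f,"w5.png")
```

```text
t 11.02 pos [ 0.3532 -0.2655  0.0269] rot [-3.141e+00 -3.000e-03  2.826e+00] F [ 0.6  0.3 -3.8] w 0.0275 jog [ 1.2  0.1 26.2] rotvec [-0.    -0.003  0.006]
60 [266.6   1.3 870.8] -842.9
68 [250.    1.4 947.9] -919.9
76 [219.3   1.4 948.8] -920.9
84 [188.6   1.4 947.9] -920.0
92 [158.2   1.3 947.2] -919.3
100 [ 78.7  -0.  -36. ] 63.8
108 [ 75.1  -0.  -36.6] 64.4
116 [ 71.4  -0.  -37.9] 65.7
124 [ 67.8  -0.  -38.5] 66.3
132 [ 64.2  -0.  -38.7] 66.5
140 [ 60.6  -0.  -38. ] 65.8
148 [ 56.9  -0.  -37.9] 65.7
156 [ 53.2  -0.  -37.6] 65.5
164 [ 49.5  -0.  -37.7] 65.6
172 [ 45.8  -0.  -37.4] 65.2
180 [ 41.9  -0.  -37.1] 64.9
188 [ 38.    0.2 -37. ] 64.8
196 [ 34.2  -0.  -37.1] 64.9
204 [ 30.1  -0.  -36.8] 64.6
212 [ 26.2  -0.  -37. ] 64.8
220 [ 22.2  -0.  -37.3] 65.1
228 [ 18.   -0.  -37.1] 64.9
236 [ 13.8  -0.  -37.2] 65.0
244 [  9.5   0.  -37.3] 65.1
252 [  5.    0.  -37.3] 65.0
284 [-14.1  -0.2 -37.5] 65.2
292 [-19.9  -0.2 -36.6] 64.3
basket 0
```

View pics/w5.png

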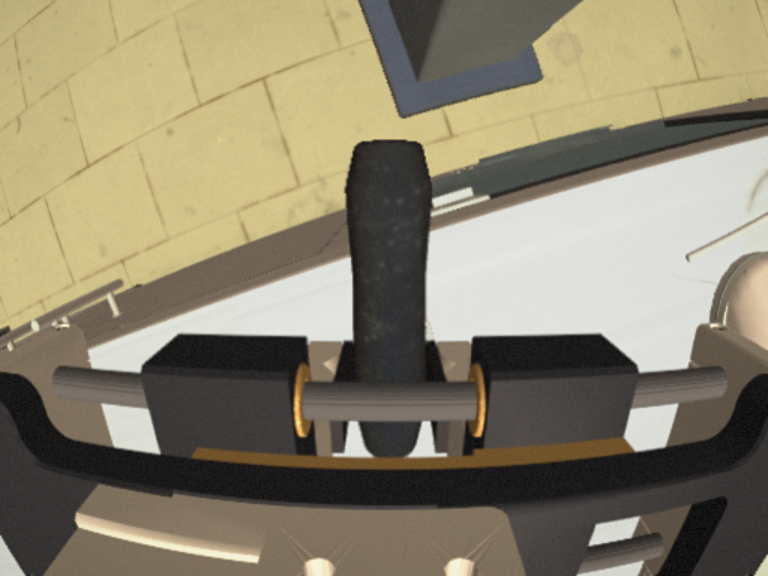

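The portafilter hangs level, since the handle top stays at a constant 65 mm. I'll lower to about 3 mm above plate level and start sliding in.

>>> jog_arm:
  targets:
    - {"dx": 1, "dy": 0, "dz": 10, "rx": 0, "ry": 0, "rz": 0.006, "gripper": 1}
    - {"dx": 1, "dy": 0, "dz": 20, "rx": 0, "ry": 0, "rz": 0.006, "gripper": 1}
    - {"dx": 1, "dy": 0, "dz": 25, "rx": 0, "ry": 0, "rz": 0.006, "gripper": 1}
    - {"dx": 0, "dy": 0, "dz": 25, "rx": 0, "ry": 0, "rz": 0.006, "gripper": 1}
    - {"dx": -10, "dy": 0, "dz": 25, "rx": 0, "ry": 0, "rz": 0.006, "gripper": 1}
    - {"dx": -22, "dy": 0, "dz": 25, "rx": 0, "ry": 0, "rz": 0.006, "gripper": 1}
    - {"dx": -35, "dy": 0, "dz": 25, "rx": 0, "ry": 0, "rz": 0.006, "gripper": 1}
    - {"dx": -45, "dy": 0, "dz": 25, "rx": 0, "ry": 0, "rz": 0.006, "gripper": 1}

```text
t: 11.73
eef_pos: [0.4, -0.2807, 0.0034]
ee_rot: [-3.141, 0.003, 2.821]
force: [0.7, -0.4, -3.8]
width: 0.0281
gripper_force: 50.0
```

Run:
```python
from h import *
togo(.4428,-.2955,-.0003,-3.464)
```

```text
t 11.73 pos [ 0.4    -0.2807  0.0034] rot [-3.141e+00  3.000e-03  2.821e+00] F [ 0.7 -0.4 -3.8] w 0.0281 jog [-45.3  -0.6   3.9] rotvec [-0.     0.003  0.002]
```

>>> jog_arm:
  targets:
    - {"dx": -6, "dy": 0, "dz": 1, "rx": 0, "ry": 0, "rz": 0, "gripper": 1}
    - {"dx": -12, "dy": 0, "dz": 2, "rx": 0, "ry": 0, "rz": 0, "gripper": 1}
    - {"dx": -18, "dy": 0, "dz": 2, "rx": 0, "ry": 0, "rz": 0, "gripper": 1}
    - {"dx": -24, "dy": 0, "dz": 2, "rx": 0, "ry": 0, "rz": 0, "gripper": 1}
    - {"dx": -29, "dy": 0, "dz": 2, "rx": 0, "ry": 0, "rz": 0, "gripper": 1}
    - {"dx": -34, "dy": 0, "dz": 2, "rx": 0, "ry": 0, "rz": 0, "gripper": 1}
    - {"dx": -37, "dy": 0, "dz": 3, "rx": 0, "ry": 0, "rz": 0, "gripper": 1}
    - {"dx": -39, "dy": 0, "dz": 4, "rx": 0, "ry": 0, "rz": 0, "gripper": 1}

```text
t: 12.4
eef_pos: [0.4344, -0.2922, -0.0015]
ee_rot: [-3.142, 0.0, 2.82]
force: [0.3, 0.0, -3.5]
width: 0.0276
gripper_force: 50.0
```

Run:
```python
from h import *
togo(.4428,-.2955,-.0023,-3.464)
```

```text
t 12.4 pos [ 0.4344 -0.2922 -0.0015] rot [-3.142  0.     2.82 ] F [ 0.3  0.  -3.5] w 0.0276 jog [-9.  -0.5  0.8] rotvec [-0.     0.     0.001]
```

>>> jog_arm:
  targets:
    - {"dx": -2, "dy": 0, "dz": 0.5, "rx": 0, "ry": 0, "rz": 0, "gripper": 1}
    - {"dx": -4, "dy": 0, "dz": 0.8, "rx": 0, "ry": 0, "rz": 0, "gripper": 1}
    - {"dx": -5, "dy": 0, "dz": 0.8, "rx": 0, "ry": 0, "rz": 0, "gripper": 1}
    - {"dx": -6, "dy": 0, "dz": 0.8, "rx": 0, "ry": 0, "rz": 0, "gripper": 1}
    - {"dx": -7, "dy": 0, "dz": 0.8, "rx": 0, "ry": 0, "rz": 0, "gripper": 1}
    - {"dx": -8, "dy": 0, "dz": 0.8, "rx": 0, "ry": 0, "rz": 0, "gripper": 1}
    - {"dx": -8, "dy": 0, "dz": 0.8, "rx": 0, "ry": 0, "rz": 0, "gripper": 1}
    - {"dx": -8, "dy": 0, "dz": 0.8, "rx": 0, "ry": 0, "rz": 0, "gripper": 1}

```text
t: 13.07
eef_pos: [0.4418, -0.2947, -0.0022]
ee_rot: [3.142, 0.001, 2.82]
force: [-0.8, 0.5, -2.3]
width: 0.0276
gripper_force: 50.0
```

>>> jog_arm:
  targets:
    - {"dx": -0.5, "dy": 0, "dz": 0, "rx": 0, "ry": 0, "rz": 0, "gripper": 1}
    - {"dx": -1, "dy": 0, "dz": 0, "rx": 0, "ry": 0, "rz": 0, "gripper": 1}
    - {"dx": -1.5, "dy": 0, "dz": 0, "rx": 0, "ry": 0, "rz": 0, "gripper": 1}
    - {"dx": -2, "dy": 0, "dz": 0, "rx": 0, "ry": 0, "rz": 0, "gripper": 1}
    - {"dx": -2, "dy": 0, "dz": 0, "rx": 0, "ry": 0, "rz": 0, "gripper": 1}
    - {"dx": -2, "dy": 0, "dz": 0, "rx": 0, "ry": 0, "rz": 0, "gripper": 1}
    - {"dx": -2, "dy": 0, "dz": 0, "rx": 0, "ry": 0, "rz": 0, "gripper": 1}
    - {"dx": -2, "dy": 0, "dz": 0, "rx": 0, "ry": 0, "rz": 0, "gripper": 1}

```text
t: 13.73
eef_pos: [0.4435, -0.2953, -0.0023]
ee_rot: [-3.142, 0.0, 2.82]
force: [-0.7, -0.6, -1.6]
width: 0.0279
gripper_force: 50.0
```

>>> jog_arm:
  targets:
    - {"dx": -0.5, "dy": 0, "dz": 0, "rx": 0, "ry": 0, "rz": 0, "gripper": 1}
    - {"dx": -1, "dy": 0, "dz": 0, "rx": 0, "ry": 0, "rz": 0, "gripper": 1}
    - {"dx": -1.5, "dy": 0, "dz": 0, "rx": 0, "ry": 0, "rz": 0, "gripper": 1}
    - {"dx": -2, "dy": 0, "dz": 0, "rx": 0, "ry": 0, "rz": 0, "gripper": 1}
    - {"dx": -2, "dy": 0, "dz": 0, "rx": 0, "ry": 0, "rz": 0, "gripper": 1}
    - {"dx": -2, "dy": 0, "dz": 0, "rx": 0, "ry": 0, "rz": 0, "gripper": 1}
    - {"dx": -2, "dy": 0, "dz": 0, "rx": 0, "ry": 0, "rz": 0, "gripper": 1}
    - {"dx": -2, "dy": 0, "dz": 0, "rx": 0, "ry": 0, "rz": 0, "gripper": 1}

```text
t: 14.4
eef_pos: [0.4443, -0.2956, -0.0026]
ee_rot: [-3.142, -0.002, 2.82]
force: [-5.4, 1.1, -2.0]
width: 0.0279
gripper_force: 50.0
```

The back stop is felt at -5.4 N, within 1.5 mm of the predicted position. I'll give a last light push, relax and open.

>>> jog_arm:
  targets:
    - {"dx": -0.7, "dy": 0, "dz": 0.5, "rx": 0, "ry": 0, "rz": 0, "gripper": 1}
    - {"dx": -0.7, "dy": 0, "dz": 0.5, "rx": 0, "ry": 0, "rz": 0, "gripper": 1}
    - {"dx": -0.7, "dy": 0, "dz": 0.5, "rx": 0, "ry": 0, "rz": 0, "gripper": 1}
    - {"dx": 0, "dy": 0, "dz": 0.5, "rx": 0, "ry": 0, "rz": 0, "gripper": 1}
    - {"dx": 0, "dy": 0, "dz": 0.5, "rx": 0, "ry": 0, "rz": 0, "gripper": 0.5}
    - {"dx": 0, "dy": 0, "dz": 0.5, "rx": 0, "ry": 0, "rz": 0, "gripper": 0.3}
    - {"dx": 0, "dy": 0, "dz": 0.5, "rx": 0, "ry": 0, "rz": 0, "gripper": 0.3}
    - {"dx": 0, "dy": 0, "dz": 0.5, "rx": 0, "ry": 0, "rz": 0, "gripper": 0.3}

```text
t: 15.07
eef_pos: [0.4467, -0.2961, -0.0023]
ee_rot: [3.142, 0.002, 2.821]
force: [1.1, 0.5, -0.6]
width: 0.049
gripper_force: 0.0
```

Run:
```python
from h import *
togo(.40,-.28,.12,-3.464)
f=arm.grab_frame("wrist");W=wcloud(f);Z=W[...,2]
for r in(120,160,200,240):
    k=np.where((Z[r]>.02)&(Z[r]<.05)&(np.arange(512)>200)&(np.arange(512)<320))[0];print(r,W[r,int(np.median(k))].round(4) if len(k) else None)
```

```text
t 15.07 pos [ 0.4467 -0.2961 -0.0023] rot [3.142e+00 2.000e-03 2.821e+00] F [ 1.1  0.5 -0.6] w 0.049 jog [  49.1    0.6 -122.4] rotvec [0.    0.002 0.002]
120 [ 0.3811 -0.2756  0.0285]
160 [ 0.3992 -0.2816  0.0294]
200 [ 0.4184 -0.288   0.0286]
240 [ 0.4371 -0.2937  0.0334]
```

The handle top now reads ~29 mm, lower than the ~36 mm expected for lying on the plate, so it may have tipped over the plate's front edge. I'll back off upward and look.

>>> jog_arm:
  targets:
    - {"dx": 0, "dy": 0, "dz": -5, "rx": 0, "ry": 0, "rz": 0, "gripper": 0.2}
    - {"dx": 0, "dy": 0, "dz": -15, "rx": 0, "ry": 0, "rz": 0, "gripper": 0.2}
    - {"dx": 0, "dy": 0, "dz": -35, "rx": 0, "ry": 0, "rz": 0, "gripper": 0.2}
    - {"dx": 2, "dy": 0, "dz": -60, "rx": 0, "ry": 0, "rz": 0, "gripper": 0.2}
    - {"dx": 8, "dy": 0, "dz": -90, "rx": 0, "ry": 0, "rz": 0, "gripper": 0.2}
    - {"dx": 8, "dy": 0, "dz": -125, "rx": 0, "ry": 0, "rz": 0, "gripper": 0.2}
    - {"dx": 0, "dy": 0, "dz": -160, "rx": 0, "ry": 0, "rz": 0, "gripper": 0.2}
    - {"dx": 0, "dy": 0, "dz": -195, "rx": 0, "ry": 0, "rz": 0, "gripper": 0.2}

```text
t: 15.78
eef_pos: [0.4458, -0.2961, 0.1954]
ee_rot: [-3.141, 0.002, 2.821]
force: [1.8, -0.4, -0.7]
width: 0.0704
gripper_force: 0.0
```

Run:
```python
from h import *
togo(.4467,-.2961,.19,-3.464)
f=arm.grab_frame("wrist");np.savez("w6.npz",**f);W=wcloud(f);Z=W[...,2]
p0=np.array([.530,-.3247]);x=np.array([.948,-.317]);y=np.array([.317,.948])
D=W[...,:2]-p0;a=D@x;b=D@y
for c in np.arange(-.19,.04,.01):
    m=(abs(a-c)<.005)&(abs(b)<.006)&(Z>-.005)&(Z<.08)
    if m.sum()>3: print(round(c,3),m.sum(),np.percentile(Z[m],[20,50,80]).round(4))
# lateral centre
m=(a<-.06)&(a>-.17)&(Z>.012)&(Z<.06)&(abs(b)<.05)
q=np.polyfit(a[m],b[m],1);print("lat",q)
```

```text
t 15.78 pos [ 0.4458 -0.2961  0.1954] rot [-3.141e+00  2.000e-03  2.821e+00] F [ 1.8 -0.4 -0.7] w 0.0704 jog [-0.8  0.3  5.4] rotvec [-0.     0.002  0.002]
-0.19 85 [-0.0015 -0.0008  0.    ]
-0.18 80 [-0.0016 -0.001  -0.0002]
-0.17 70 [0.0233 0.025  0.0258]
-0.16 90 [0.0269 0.028  0.0287]
-0.15 90 [0.028  0.0287 0.0295]
-0.14 89 [0.0283 0.029  0.0296]
-0.13 81 [0.0282 0.0288 0.0295]
-0.12 90 [0.029  0.0297 0.0302]
-0.11 90 [0.0298 0.0307 0.0315]
-0.1 87 [0.031  0.0316 0.0324]
-0.09 82 [0.0317 0.0323 0.0333]
-0.08 90 [0.0326 0.0332 0.0337]
-0.07 76 [0.032  0.0328 0.0337]
-0.06 80 [0.0308 0.0316 0.0325]
-0.05 82 [0.0308 0.0323 0.0331]
-0.04 102 [0.0324 0.0337 0.0357]
-0.03 139 [0.0414 0.0448 0.064 ]
-0.02 132 [0.0474 0.0673 0.0687]
-0.01 66 [0.0691 0.0701 0.0716]
lat [ 0.00117514 -0.00078242]
```

The portafilter rocked about 0.07 rad over the plate's front edge because its balance point overhangs, but it is home against the back stop and its lateral error is under 1 mm. The ram will level it.

Next is the lever. I'll put closed fingertips on the bar with the tool tilted 0.3 rad so the wrist camera can see the scale.

```bash
cat >> h.py <<'E'
from scipy.spatial.transform import Rotation as Ro
BAR=np.array([.5525,-.1718]);XH=np.array([.948,-.317]);YH=np.array([.317,.948])
def lev(phi,up=0.,th=.3,tip=-.016,front=.006):
    "jog to put the finger corner on the bar at lever angle phi, up m above"
    G=Ro.from_euler('xyz',[np.pi+th,0,-1.894])
    xy=BAR+YH*.16*(np.cos(phi)-np.cos(.55))-XH*front
    C=np.array([*xy,.178+.16*np.sin(phi)+up]);T=C-G.apply([0,.018,tip])
    s=arm.get_state();R=Ro.from_euler('xyz',s["ee_rot"])
    print("phi",round(phi,3),"T",T.round(4),"jog",(R.inv().apply(T-s["eef_pos"])*1000).round(1),"rv",(R.inv()*G).as_rotvec().round(3))
E
python3 - <<'E'
from h import *
s=arm.get_state();print(s["t"],s["eef_pos"],s["ee_rot"])
lev(.55,.06);lev(.55,.015)
E
```

```text
15.8333 [ 0.44871453 -0.29789141  0.2029163 ] [-3.13957179  0.01162908  2.8219706 ]
phi 0.55 T [ 0.5676 -0.1769  0.3117] jog [ -76.1  152.  -108.2] rv [ 0.225 -0.227 -1.555]
phi 0.55 T [ 0.5676 -0.1769  0.2667] jog [-75.6 152.1 -63.2] rv [ 0.225 -0.227 -1.555]
```

>>> jog_arm:
  targets:
    - {"dx": 3, "dy": 0, "dz": -35, "rx": 0, "ry": 0, "rz": 0, "gripper": 0.5}
    - {"dx": 5, "dy": 0, "dz": -75, "rx": 0.011, "ry": -0.011, "rz": -0.08, "gripper": 0.8}
    - {"dx": 0, "dy": 10, "dz": -115, "rx": 0.027, "ry": -0.027, "rz": -0.19, "gripper": 1}
    - {"dx": -10, "dy": 30, "dz": -140, "rx": 0.043, "ry": -0.043, "rz": -0.3, "gripper": 1}
    - {"dx": -22, "dy": 60, "dz": -150, "rx": 0.06, "ry": -0.06, "rz": -0.415, "gripper": 1}
    - {"dx": -34, "dy": 90, "dz": -150, "rx": 0.077, "ry": -0.077, "rz": -0.53, "gripper": 1}
    - {"dx": -48, "dy": 115, "dz": -150, "rx": 0.094, "ry": -0.094, "rz": -0.645, "gripper": 1}
    - {"dx": -60, "dy": 135, "dz": -150, "rx": 0.11, "ry": -0.11, "rz": -0.76, "gripper": 1}

```text
t: 16.5
eef_pos: [0.5457, -0.185, 0.3439]
ee_rot: [-3.0, 0.062, -2.691]
force: [0.3, -0.0, 0.3]
width: 0.0224
gripper_force: 0.0
```

Run:
```python
from h import *
s=arm.get_state();print(s["t"],s["eef_pos"],s["ee_rot"],s["q"].round(2))
lev(.55,.06);lev(.55,.015)
```

```text
16.5 [ 0.54573488 -0.18503971  0.34386454] [-2.9998172   0.06176419 -2.69051964] [ 0.09  0.04 -0.15  0.12 -1.27 -1.24]
phi 0.55 T [ 0.5676 -0.1769  0.3117] jog [-21.2   2.6  33.5] rv [ 0.125 -0.117 -0.79 ]
phi 0.55 T [ 0.5676 -0.1769  0.2667] jog [-18.4   8.9  78. ] rv [ 0.125 -0.117 -0.79 ]
```

>>> jog_arm:
  targets:
    - {"dx": -6, "dy": 1, "dz": 2, "rx": 0.018, "ry": -0.017, "rz": -0.113, "gripper": 1}
    - {"dx": -12, "dy": 1, "dz": 6, "rx": 0.036, "ry": -0.034, "rz": -0.226, "gripper": 1}
    - {"dx": -17, "dy": 2, "dz": 12, "rx": 0.054, "ry": -0.05, "rz": -0.34, "gripper": 1}
    - {"dx": -21, "dy": 2, "dz": 18, "rx": 0.072, "ry": -0.067, "rz": -0.453, "gripper": 1}
    - {"dx": -21, "dy": 3, "dz": 24, "rx": 0.09, "ry": -0.084, "rz": -0.566, "gripper": 1}
    - {"dx": -21, "dy": 3, "dz": 30, "rx": 0.108, "ry": -0.1, "rz": -0.68, "gripper": 1}
    - {"dx": -21, "dy": 3, "dz": 34, "rx": 0.125, "ry": -0.117, "rz": -0.79, "gripper": 1}
    - {"dx": -21, "dy": 3, "dz": 34, "rx": 0.125, "ry": -0.117, "rz": -0.79, "gripper": 1}

```text
t: 17.17
eef_pos: [0.5651, -0.1785, 0.3095]
ee_rot: [-2.844, -0.001, -1.896]
force: [0.2, -0.4, -0.3]
width: 0.0006
gripper_force: 0.0
```

Run:
```python
from h import *
s=arm.get_state();print(s["t"],s["eef_pos"],s["ee_rot"],s["q"].round(2),s["force"].round(2),s["width"])
lev(.55,.06);lev(.55,.0)
f=arm.grab_frame("wrist");np.savez("w7.npz",**f);f["frame"]=cv2.resize(f["frame"],(768,576),interpolation=cv2.INTER_CUBIC);save(f,"w7.png")
W=wcloud(f)
R=Ro.from_euler('xyz',s["ee_rot"]).as_matrix();L=(W-s["eef_pos"])@R*1000
m=(abs(L[...,0])<30)&(abs(L[...,1])<30)&(L[...,2]>-60)&(L[...,2]<10);P=L[m];print(len(P),P.min(0),P.max(0),np.percentile(P[:,2],[90,98]))
D=W[...,:2]-BAR;m=(abs(D@XH)<.03)&(abs(D@YH)<.012)&(W[...,2]>.22)&(W[...,2]<.28);print("bar",m.sum(),W[m].mean(0),np.percentile(W[m][:,2],[50,98]))
```

```text
17.1667 [ 0.56506109 -0.17849011  0.30954392] [-2.84432700e+00 -8.29187885e-04 -1.89620648e+00] [ 0.11 -0.02 -0.33  0.15 -0.99 -0.5 ] [ 0.23 -0.36 -0.33] 0.0005785083531927317
phi 0.55 T [ 0.5676 -0.1769  0.3117] jog [-2.4 -2.4 -1.5] rv [ 0.003 -0.001 -0.002]
phi 0.55 T [ 0.5676 -0.1769  0.2517] jog [-2.4 15.1 55.9] rv [ 0.003 -0.001 -0.002]
692 [ -9.18886238  -7.67131029 -59.99912307] [ 12.81347979   6.15681428 -13.14529865] [-20.75694641 -15.15822092]
bar 1786 [ 0.55293345 -0.17400224  0.25820567] [0.25947588 0.26208065]
```

View pics/w7.png

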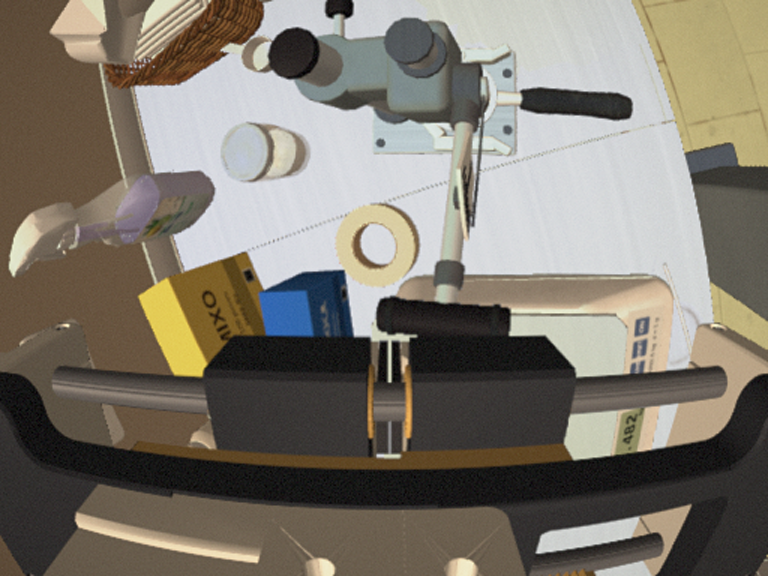

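The view shows the portafilter home with its handle out of the front at (575,103). The scale plate and pointer at (468,180) are nearly edge-on. I'll increase the tilt to 0.5 rad and move onto the front part of the bar.

```bash
sed -i 's/th=.3,tip=-.016,front=.006/th=.5,tip=-.016,front=.010/; s/apply(\[0,.018,tip\])/apply([0,.012,tip])/' h.py
python3 - <<'E'
from h import *
lev(.55,.02)
E
```

```text
phi 0.55 T [ 0.5603 -0.1744  0.2733] jog [-2.3 16.9 33.4] rv [ 0.203 -0.003 -0.008]
```

>>> jog_arm:
  targets:
    - {"dx": -2, "dy": 5, "dz": 3, "rx": 0.07, "ry": -0.001, "rz": -0.003, "gripper": 1}
    - {"dx": -2, "dy": 9, "dz": 8, "rx": 0.14, "ry": -0.002, "rz": -0.006, "gripper": 1}
    - {"dx": -2, "dy": 13, "dz": 15, "rx": 0.203, "ry": -0.003, "rz": -0.008, "gripper": 1}
    - {"dx": -2, "dy": 17, "dz": 24, "rx": 0.203, "ry": -0.003, "rz": -0.008, "gripper": 1}
    - {"dx": -2, "dy": 17, "dz": 30, "rx": 0.203, "ry": -0.003, "rz": -0.008, "gripper": 1}
    - {"dx": -2, "dy": 17, "dz": 33, "rx": 0.203, "ry": -0.003, "rz": -0.008, "gripper": 1}
    - {"dx": -2, "dy": 17, "dz": 33, "rx": 0.203, "ry": -0.003, "rz": -0.008, "gripper": 1}
    - {"dx": -2, "dy": 17, "dz": 33, "rx": 0.203, "ry": -0.003, "rz": -0.008, "gripper": 1}

```text
t: 17.88
eef_pos: [0.5621, -0.1745, 0.2739]
ee_rot: [-2.641, -0.0, -1.894]
force: [0.0, 0.0, 0.7]
width: 0.0003
gripper_force: 0.0
```

Run:
```python
from h import *
s=arm.get_state();print(s["t"],s["eef_pos"],s["force"].round(2))
for p in(.55,.5,.45,.4,.35,.3,.25,.2,.15,.1,.05,0,-.05,-.1,-.15):lev(p)
f=arm.grab_frame("wrist");np.savez("w8.npz",**f)
W=wcloud(f);D=W[...,:2]-BAR
m=(abs(D@XH)<.045)&(D@YH<-.03)&(D@YH>-.09)&(W[...,2]>.18)&(W[...,2]<.29)
v,u=np.where(m);print(u.min(),u.max(),v.min(),v.max())
c=f["frame"][60:230,230:400];c=cv2.resize(c,None,fx=3.5,fy=3.5,interpolation=cv2.INTER_CUBIC);cv2.imwrite("pics/w8.png",c[:,:,::-1])
```

```text
17.8833 [ 0.56206775 -0.17448541  0.27386818] [0.02 0.05 0.72]
phi 0.55 T [ 0.5603 -0.1744  0.2533] jog [ 0.5 11.4 17.2] rv [-0. -0.  0.]
phi 0.5 T [ 0.5616 -0.1706  0.2464] jog [-3.5 14.7 23.3] rv [-0. -0.  0.]
phi 0.45 T [ 0.5627 -0.1671  0.2393] jog [-7.2 18.1 29.5] rv [-0. -0.  0.]
phi 0.4 T [ 0.5638 -0.164   0.232 ] jog [-10.5  21.6  35.9] rv [-0. -0.  0.]
phi 0.35 T [ 0.5647 -0.1612  0.2246] jog [-13.4  25.2  42.4] rv [-0. -0.  0.]
phi 0.3 T [ 0.5655 -0.1588  0.217 ] jog [-16.   28.8  49.1] rv [-0. -0.  0.]
phi 0.25 T [ 0.5662 -0.1568  0.2093] jog [-18.1  32.5  55.8] rv [-0. -0.  0.]
phi 0.2 T [ 0.5667 -0.1551  0.2015] jog [-19.9  36.2  62.7] rv [-0. -0.  0.]
phi 0.15 T [ 0.5672 -0.1537  0.1936] jog [-21.3  40.   69.6] rv [-0. -0.  0.]
phi 0.1 T [ 0.5675 -0.1528  0.1857] jog [-22.3  43.8  76.5] rv [-0. -0.  0.]
phi 0.05 T [ 0.5677 -0.1522  0.1777] jog [-22.9  47.6  83.5] rv [-0. -0.  0.]
phi 0 T [ 0.5678 -0.152   0.1697] jog [-23.1  51.5  90.6] rv [-0. -0.  0.]
phi -0.05 T [ 0.5677 -0.1522  0.1617] jog [-22.9  55.3  97.6] rv [-0. -0.  0.]
phi -0.1 T [ 0.5675 -0.1528  0.1537] jog [-22.3  59.1 104.6] rv [-0. -0.  0.]
phi -0.15 T [ 0.5672 -0.1537  0.1458] jog [-21.3  62.9 111.5] rv [-0. -0.  0.]
288 329 89 178
```

View pics/w8.png

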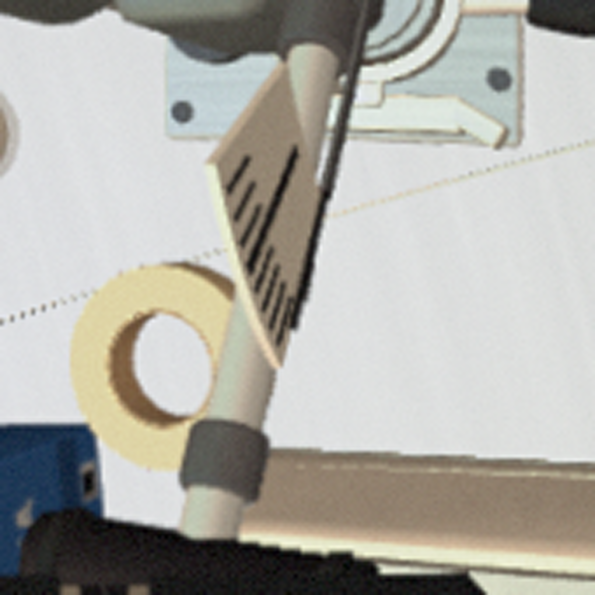

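The plate's ticks show clearly: the long mark runs (297,150)–(250,265) and the lowest ticks are near (285,325). The pointer tip is at (293,325), which is zero. I've now viewed 11 pictures, one over the limit of 10, so from here I'll read the pointer numerically from depth.

```bash
cat >> h.py <<'E'
SEAT=np.array([.530,-.3247])
def pointer(f,show=0):
    "angle of pointer about the pivot, and lever tube angle, from the wrist depth"
    W=wcloud(f);D=W[...,:2]-BAR;a=D@XH;b=D@YH+.1364;z=W[...,2]-.168
    r=np.hypot(b,z);ang=np.arctan2(z,b);g=f["frame"].max(2)
    m=(r>.05)&(r<.125)&(a<-.008)&(a>-.05)&(g<70)&(ang<.9)&(ang>-.7)
    t=(r>.118)&(r<.14)&(abs(a)<.02)&(ang<.8)&(ang>-.7)&(W[...,2]>.1)
    if show:
        v,u=np.where(m)
        for i in np.argsort(r[m])[::max(1,m.sum()//40)]:print(u[i],v[i],"a %.1f r %.1f ang %.3f g %d"%(a[m][i]*1e3,r[m][i]*1e3,ang[m][i],g[m][i]))
        print("tube",t.sum(),np.median(ang[t]),np.median(a[t]))
    return m,a,r,ang
E
python3 - <<'E'
from h import *
f=dict(np.load("w8.npz"));pointer(f,1)
E
```

```text
330 87 a -9.9 r 50.2 ang 0.630 g 64
329 87 a -9.5 r 51.3 ang 0.654 g 60
329 89 a -9.3 r 52.1 ang 0.625 g 57
329 91 a -9.3 r 53.3 ang 0.607 g 67
328 92 a -10.1 r 57.6 ang 0.673 g 55
328 94 a -9.9 r 58.4 ang 0.647 g 59
328 95 a -10.2 r 59.6 ang 0.652 g 68
327 97 a -9.6 r 61.4 ang 0.646 g 59
327 99 a -9.6 r 62.5 ang 0.629 g 57
326 100 a -9.2 r 63.9 ang 0.637 g 61
326 101 a -9.4 r 65.0 ang 0.638 g 57
326 103 a -9.4 r 66.2 ang 0.623 g 64
325 104 a -9.2 r 68.2 ang 0.643 g 66
325 106 a -10.0 r 71.1 ang 0.659 g 54
325 108 a -9.8 r 71.7 ang 0.636 g 67
324 109 a -9.9 r 74.2 ang 0.663 g 65
324 112 a -9.5 r 75.0 ang 0.629 g 58
324 113 a -9.8 r 76.2 ang 0.632 g 60
323 113 a -9.2 r 76.5 ang 0.638 g 59
323 114 a -9.4 r 77.5 ang 0.639 g 39
322 114 a -8.9 r 78.0 ang 0.647 g 65
323 116 a -9.4 r 78.6 ang 0.626 g 39
322 117 a -9.2 r 80.3 ang 0.639 g 36
322 119 a -9.5 r 82.0 ang 0.637 g 58
321 120 a -9.4 r 83.9 ang 0.654 g 36
320 122 a -8.6 r 84.9 ang 0.640 g 49
321 123 a -9.7 r 86.1 ang 0.646 g 61
320 123 a -9.0 r 86.2 ang 0.647 g 38
319 125 a -8.6 r 87.9 ang 0.646 g 68
319 126 a -8.4 r 88.2 ang 0.636 g
[... 330 characters left out ...]
5 g 29
318 137 a -9.7 r 97.7 ang 0.638 g 35
317 137 a -9.4 r 98.5 ang 0.651 g 31
316 138 a -9.2 r 100.0 ang 0.659 g 60
316 139 a -9.1 r 100.3 ang 0.652 g 49
317 140 a -9.7 r 100.6 ang 0.644 g 24
316 141 a -8.9 r 101.0 ang 0.637 g 32
316 143 a -9.3 r 102.7 ang 0.638 g 21
315 143 a -9.0 r 103.4 ang 0.648 g 39
315 144 a -8.9 r 103.8 ang 0.642 g 28
315 145 a -9.6 r 105.4 ang 0.654 g 26
315 146 a -9.8 r 106.2 ang 0.654 g 38
314 147 a -8.8 r 106.3 ang 0.643 g 37
314 148 a -9.2 r 107.5 ang 0.650 g 32
314 149 a -9.4 r 108.3 ang 0.649 g 29
313 150 a -8.9 r 109.2 ang 0.651 g 39
314 151 a -9.6 r 109.7 ang 0.646 g 49
314 152 a -9.8 r 110.4 ang 0.646 g 56
tube 575 0.5847278617044258 0.0002124746609330729
```

The depth reading gives the pointer angle cleanly (0.645 rad at rest, lever tube 0.585), so deflection can be measured directly. Starting the push along the lever's arc.

>>> jog_arm:
  targets:
    - {"dx": 0, "dy": 6, "dz": 9, "rx": 0, "ry": 0, "rz": 0, "gripper": 1}
    - {"dx": 0, "dy": 11, "dz": 17, "rx": 0, "ry": 0, "rz": 0, "gripper": 1}
    - {"dx": -3, "dy": 14.5, "dz": 23, "rx": 0, "ry": 0, "rz": 0, "gripper": 1}
    - {"dx": -6.5, "dy": 17.5, "dz": 28.5, "rx": 0, "ry": 0, "rz": 0, "gripper": 1}
    - {"dx": -9.5, "dy": 20.5, "dz": 34, "rx": 0, "ry": 0, "rz": 0, "gripper": 1}
    - {"dx": -11.5, "dy": 23, "dz": 38, "rx": 0, "ry": 0, "rz": 0, "gripper": 1}
    - {"dx": -12.5, "dy": 24, "dz": 40.5, "rx": 0, "ry": 0, "rz": 0, "gripper": 1}
    - {"dx": -13.5, "dy": 25, "dz": 42.5, "rx": 0, "ry": 0, "rz": 0, "gripper": 1}

```text
t: 18.6
eef_pos: [0.5642, -0.1608, 0.2238]
ee_rot: [-2.641, -0.001, -1.892]
force: [1.9, 1.6, 2.4]
width: 0.0002
gripper_force: 1.6
```

```bash
cat >> h.py <<'E'
def defl():
    f=arm.grab_frame("wrist");m,a,r,ang=pointer(f);W=wcloud(f)
    k=m&(r>.07);p=np.median(ang[k])
    t=(r>.118)&(r<.14)&(abs(a)<.02)&(abs(ang-p)<.5)&(f["frame"].min(2)>90)
    q=np.median(ang[t]);D=W[...,:2]-BAR
    s=arm.get_state();print("t",round(s["t"],2),"pos",s["eef_pos"].round(4),"F",s["force"].round(2),"n",k.sum(),t.sum(),"hub %.3f lever %.3f arm %.3f"%(.645-p,.585-q,(.585-q)-(.645-p)))
    return f
E
python3 - <<'E'
from h import *
defl()
for p in(.35,.3,.25,.2,.15,.1,.05,0,-.05,-.1):lev(p)
# baseline with same masks on w8
f=dict(np.load("w8.npz"));m,a,r,ang=pointer(f);k=m&(r>.07);p=np.median(ang[k]);t=(r>.118)&(r<.14)&(abs(a)<.02)&(abs(ang-p)<.5)&(f["frame"].min(2)>90);print(p,np.median(ang[t]),t.sum())
E
```

```text
t 18.65 pos [ 0.5639 -0.1608  0.2233] F [0.77 2.05 2.18] n 160 372 hub 0.208 lever 0.213 arm 0.005
phi 0.35 T [ 0.5647 -0.1612  0.2246] jog [ 0.1 -1.3 -0.7] rv [0.    0.    0.002]
phi 0.3 T [ 0.5655 -0.1588  0.217 ] jog [-2.4  2.3  6. ] rv [0.    0.    0.002]
phi 0.25 T [ 0.5662 -0.1568  0.2093] jog [-4.6  6.  12.7] rv [0.    0.    0.002]
phi 0.2 T [ 0.5667 -0.1551  0.2015] jog [-6.4  9.7 19.6] rv [0.    0.    0.002]
phi 0.15 T [ 0.5672 -0.1537  0.1936] jog [-7.8 13.5 26.5] rv [0.    0.    0.002]
phi 0.1 T [ 0.5675 -0.1528  0.1857] jog [-8.8 17.3 33.5] rv [0.    0.    0.002]
phi 0.05 T [ 0.5677 -0.1522  0.1777] jog [-9.4 21.1 40.5] rv [0.    0.    0.002]
phi 0 T [ 0.5678 -0.152   0.1697] jog [-9.6 24.9 47.5] rv [0.    0.    0.002]
phi -0.05 T [ 0.5677 -0.1522  0.1617] jog [-9.4 28.8 54.5] rv [0.    0.    0.002]
phi -0.1 T [ 0.5675 -0.1528  0.1537] jog [-8.8 32.6 61.5] rv [0.    0.    0.002]
0.6449821098165618 0.5789410229717522 256
```

Hub and lever both read 0.21, so the ram is still moving freely. Continuing.

>>> jog_arm:
  targets:
    - {"dx": -1, "dy": 1, "dz": 3, "rx": 0, "ry": 0, "rz": 0, "gripper": 1}
    - {"dx": -2.4, "dy": 2.5, "dz": 6, "rx": 0, "ry": 0, "rz": 0, "gripper": 1}
    - {"dx": -3.5, "dy": 4, "dz": 9.5, "rx": 0, "ry": 0, "rz": 0, "gripper": 1}
    - {"dx": -4.6, "dy": 6, "dz": 12.7, "rx": 0, "ry": 0, "rz": 0, "gripper": 1}
    - {"dx": -5.5, "dy": 8, "dz": 16, "rx": 0, "ry": 0, "rz": 0, "gripper": 1}
    - {"dx": -6.4, "dy": 9.7, "dz": 19.6, "rx": 0, "ry": 0, "rz": 0, "gripper": 1}
    - {"dx": -6.4, "dy": 9.7, "dz": 19.6, "rx": 0, "ry": 0, "rz": 0, "gripper": 1}
    - {"dx": -6.4, "dy": 9.7, "dz": 19.6, "rx": 0, "ry": 0, "rz": 0, "gripper": 1}

```text
t: 19.32
eef_pos: [0.5662, -0.1555, 0.2013]
ee_rot: [-2.642, -0.001, -1.892]
force: [1.6, 1.4, 2.6]
width: 0.0004
gripper_force: 1.6
```

```bash
sed -i 's/\.585-q/.579-q/g' h.py
python3 - <<'E'
from h import *
defl()
for p in(.2,.15,.1,.05,0,-.05,-.1):lev(p)
E
```

```text
t 19.37 pos [ 0.5663 -0.1555  0.2016] F [0.53 1.45 2.95] n 184 419 hub 0.350 lever 0.349 arm -0.002
phi 0.2 T [ 0.5667 -0.1551  0.2015] jog [-0.6 -0.2  0.2] rv [ 0.001 -0.     0.002]
phi 0.15 T [ 0.5672 -0.1537  0.1936] jog [-2.   3.5  7.1] rv [ 0.001 -0.     0.002]
phi 0.1 T [ 0.5675 -0.1528  0.1857] jog [-3.   7.3 14.1] rv [ 0.001 -0.     0.002]
phi 0.05 T [ 0.5677 -0.1522  0.1777] jog [-3.6 11.2 21.1] rv [ 0.001 -0.     0.002]
phi 0 T [ 0.5678 -0.152   0.1697] jog [-3.8 15.  28.1] rv [ 0.001 -0.     0.002]
phi -0.05 T [ 0.5677 -0.1522  0.1617] jog [-3.6 18.8 35.2] rv [ 0.001 -0.     0.002]
phi -0.1 T [ 0.5675 -0.1528  0.1537] jog [-3.1 22.6 42.2] rv [ 0.001 -0.     0.002]
```

>>> jog_arm:
  targets:
    - {"dx": -1, "dy": 1.7, "dz": 3.5, "rx": 0, "ry": 0, "rz": 0, "gripper": 1}
    - {"dx": -2, "dy": 3.5, "dz": 7, "rx": 0, "ry": 0, "rz": 0, "gripper": 1}
    - {"dx": -2.5, "dy": 5.4, "dz": 10.5, "rx": 0, "ry": 0, "rz": 0, "gripper": 1}
    - {"dx": -3, "dy": 7.3, "dz": 14, "rx": 0, "ry": 0, "rz": 0, "gripper": 1}
    - {"dx": -3.3, "dy": 9.2, "dz": 17.5, "rx": 0, "ry": 0, "rz": 0, "gripper": 1}
    - {"dx": -3.6, "dy": 11.2, "dz": 21, "rx": 0, "ry": 0, "rz": 0, "gripper": 1}
    - {"dx": -3.6, "dy": 11.2, "dz": 21, "rx": 0, "ry": 0, "rz": 0, "gripper": 1}
    - {"dx": -3.6, "dy": 11.2, "dz": 21, "rx": 0, "ry": 0, "rz": 0, "gripper": 1}

```text
t: 20.03
eef_pos: [0.5685, -0.1517, 0.1782]
ee_rot: [-2.641, -0.0, -1.892]
force: [0.4, 2.2, 6.7]
width: 0.0003
gripper_force: 3.5
```

Run:
```python
from h import *
defl()
for p in(.05,0,-.05,-.1,-.15,-.2):lev(p)
```

```text
t 20.08 pos [ 0.5685 -0.1517  0.1784] F [-0.15  2.36  6.74] n 263 453 hub 0.416 lever 0.490 arm 0.074
phi 0.05 T [ 0.5677 -0.1522  0.1777] jog [0.8 0.8 0.3] rv [-0.001  0.001  0.002]
phi 0 T [ 0.5678 -0.152   0.1697] jog [0.6 4.7 7.3] rv [-0.001  0.001  0.002]
phi -0.05 T [ 0.5677 -0.1522  0.1617] jog [ 0.8  8.5 14.3] rv [-0.001  0.001  0.002]
phi -0.1 T [ 0.5675 -0.1528  0.1537] jog [ 1.4 12.4 21.3] rv [-0.001  0.001  0.002]
phi -0.15 T [ 0.5672 -0.1537  0.1458] jog [ 2.4 16.2 28.3] rv [-0.001  0.001  0.002]
phi -0.2 T [ 0.5667 -0.1551  0.1379] jog [ 3.8 20.  35.2] rv [-0.001  0.001  0.002]
```

The foot is on the puck at hub 0.416, deflection is 0.074 and force 6.7 N, all as expected. I'll approach the long mark and stop just short.

>>> jog_arm:
  targets:
    - {"dx": 0, "dy": 2, "dz": 3, "rx": 0, "ry": 0, "rz": 0, "gripper": 1}
    - {"dx": 0, "dy": 3.5, "dz": 6, "rx": 0, "ry": 0, "rz": 0, "gripper": 1}
    - {"dx": 0, "dy": 5.5, "dz": 9, "rx": 0, "ry": 0, "rz": 0, "gripper": 1}
    - {"dx": 0.3, "dy": 7, "dz": 12, "rx": 0, "ry": 0, "rz": 0, "gripper": 1}
    - {"dx": 0.6, "dy": 8.5, "dz": 14, "rx": 0, "ry": 0, "rz": 0, "gripper": 1}
    - {"dx": 0.8, "dy": 9.2, "dz": 15.5, "rx": 0, "ry": 0, "rz": 0, "gripper": 1}
    - {"dx": 0.8, "dy": 9.2, "dz": 15.5, "rx": 0, "ry": 0, "rz": 0, "gripper": 1}
    - {"dx": 0.8, "dy": 9.2, "dz": 15.5, "rx": 0, "ry": 0, "rz": 0, "gripper": 1}

```text
t: 20.75
eef_pos: [0.5691, -0.151, 0.1617]
ee_rot: [-2.638, 0.002, -1.889]
force: [0.7, 5.5, 10.3]
width: 0.0005
gripper_force: 5.2
```

Run:
```python
from h import *
defl();f=defl()
# direct check: dark long mark on the plate (a between pointer and tube), tick angles
m,a,r,ang=pointer(f);g=f["frame"].max(2)
k=(g<75)&(a>-.008)&(a<.0)&(r>.07)&(r<.115);h,e=np.histogram(ang[k],bins=40);p=np.median(ang[m&(r>.07)]);print("ptr",p.round(3));print([(round(float(x-p),3),int(n)) for x,n in zip((e[1:]+e[:-1])/2,h) if n>3])
for p in(-.05,-.1):lev(p)
```

```text
t 20.8 pos [ 0.5692 -0.1511  0.1617] F [0.46 5.26 9.86] n 338 433 hub 0.420 lever 0.591 arm 0.172
t 20.85 pos [ 0.5691 -0.151   0.1618] F [ 0.5   5.89 10.38] n 342 437 hub 0.419 lever 0.591 arm 0.172
ptr 0.226
[(-0.296, 7), (-0.284, 15), (-0.272, 9), (-0.189, 5), (-0.177, 13), (-0.129, 17), (-0.117, 5), (-0.081, 22), (-0.069, 5), (-0.033, 10), (-0.022, 4), (0.002, 13), (0.014, 86), (0.026, 97), (0.038, 20), (0.062, 22), (0.074, 21), (0.11, 15), (0.122, 33), (0.157, 18), (0.169, 37)]
phi -0.05 T [ 0.5677 -0.1522  0.1617] jog [ 1.6  0.9 -0.4] rv [-0.004  0.004  0.003]
phi -0.1 T [ 0.5675 -0.1528  0.1537] jog [2.2 4.8 6.5] rv [-0.004  0.004  0.003]
```

The direct tick reading puts the long mark 0.022 above the pointer, and the angle difference says 0.028, so I'll go 0.025 more, about 4 mm, and then hold.

>>> jog_arm:
  targets:
    - {"dx": 0.1, "dy": 0.7, "dz": 1.2, "rx": 0, "ry": 0, "rz": 0, "gripper": 1}
    - {"dx": 0.2, "dy": 1.3, "dz": 2.4, "rx": 0, "ry": 0, "rz": 0, "gripper": 1}
    - {"dx": 0.3, "dy": 2, "dz": 3.6, "rx": 0, "ry": 0, "rz": 0, "gripper": 1}
    - {"dx": 0.3, "dy": 2, "dz": 3.6, "rx": 0, "ry": 0, "rz": 0, "gripper": 1}
    - {"dx": 0.3, "dy": 2, "dz": 3.6, "rx": 0, "ry": 0, "rz": 0, "gripper": 1}
    - {"dx": 0.3, "dy": 2, "dz": 3.6, "rx": 0, "ry": 0, "rz": 0, "gripper": 1}
    - {"dx": 0.3, "dy": 2, "dz": 3.6, "rx": 0, "ry": 0, "rz": 0, "gripper": 1}
    - {"dx": 0.3, "dy": 2, "dz": 3.6, "rx": 0, "ry": 0, "rz": 0, "gripper": 1}

```text
t: 21.52
eef_pos: [0.5692, -0.1511, 0.1579]
ee_rot: [-2.638, 0.002, -1.889]
force: [1.3, 5.3, 10.9]
width: 0.0005
gripper_force: 5.5
```

Run:
```python
from h import *
defl();f=defl()
m,a,r,ang=pointer(f);g=f["frame"].max(2)
k=(g<75)&(a>-.008)&(a<.0)&(r>.07)&(r<.115);p=np.median(ang[m&(r>.07)]);h,e=np.histogram(ang[k]-p,bins=np.arange(-.1,.15,.006));print([(round(float(x),3),int(n)) for x,n in zip((e[1:]+e[:-1])/2,h) if n>3])
```

```text
t 21.57 pos [ 0.5693 -0.1511  0.1579] F [-0.03  6.14 10.63] n 377 412 hub 0.420 lever 0.615 arm 0.196
t 21.62 pos [ 0.5693 -0.1511  0.1579] F [-0.63  6.82 10.99] n 377 394 hub 0.420 lever 0.616 arm 0.196
[(-0.097, 7), (-0.091, 5), (-0.055, 6), (-0.019, 19), (-0.013, 26), (-0.007, 50), (-0.001, 60), (0.005, 51), (0.011, 25), (0.017, 4), (0.041, 18), (0.047, 19), (0.053, 6), (0.089, 14), (0.095, 23), (0.101, 13), (0.131, 5), (0.137, 12), (0.143, 22)]
```

On the mark: the pointer is centred on the long tick, deflection is 0.196 and force 11 N. Holding for about 1.3 s more.

>>> jog_arm:
  targets:
    - {"dx": 0, "dy": 0, "dz": 0, "rx": 0, "ry": 0, "rz": 0, "gripper": 1}
    - {"dx": 0, "dy": 0, "dz": 0, "rx": 0, "ry": 0, "rz": 0, "gripper": 1}
    - {"dx": 0, "dy": 0, "dz": 0, "rx": 0, "ry": 0, "rz": 0, "gripper": 1}
    - {"dx": 0, "dy": 0, "dz": 0, "rx": 0, "ry": 0, "rz": 0, "gripper": 1}
    - {"dx": 0, "dy": 0, "dz": 0, "rx": 0, "ry": 0, "rz": 0, "gripper": 1}
    - {"dx": 0, "dy": 0, "dz": 0, "rx": 0, "ry": 0, "rz": 0, "gripper": 1}
    - {"dx": 0, "dy": 0, "dz": 0, "rx": 0, "ry": 0, "rz": 0, "gripper": 1}
    - {"dx": 0, "dy": 0, "dz": 0, "rx": 0, "ry": 0, "rz": 0, "gripper": 1}

```text
t: 22.28
eef_pos: [0.5692, -0.1511, 0.1579]
ee_rot: [-2.638, 0.002, -1.889]
force: [0.5, 7.1, 11.5]
width: 0.0002
gripper_force: 5.5
```

>>> jog_arm:
  targets:
    - {"dx": 0, "dy": 0, "dz": 0, "rx": 0, "ry": 0, "rz": 0, "gripper": 1}
    - {"dx": 0, "dy": 0, "dz": 0, "rx": 0, "ry": 0, "rz": 0, "gripper": 1}
    - {"dx": 0, "dy": 0, "dz": 0, "rx": 0, "ry": 0, "rz": 0, "gripper": 1}
    - {"dx": 0, "dy": 0, "dz": 0, "rx": 0, "ry": 0, "rz": 0, "gripper": 1}
    - {"dx": 0, "dy": 0, "dz": 0, "rx": 0, "ry": 0, "rz": 0, "gripper": 1}
    - {"dx": 0, "dy": 0, "dz": 0, "rx": 0, "ry": 0, "rz": 0, "gripper": 1}
    - {"dx": 0, "dy": 0, "dz": 0, "rx": 0, "ry": 0, "rz": 0, "gripper": 1}
    - {"dx": 0, "dy": 0, "dz": 0, "rx": 0, "ry": 0, "rz": 0, "gripper": 1}

```text
t: 22.95
eef_pos: [0.5693, -0.1511, 0.1579]
ee_rot: [-2.638, 0.002, -1.889]
force: [0.5, 6.2, 11.2]
width: 0.0001
gripper_force: 5.5
```

Run:
```python
from h import *
defl()
for p in(-.05,0,.05,.1,.15,.2,.25,.3,.35,.4,.45,.5,.55):lev(p)
```

```text
t 23.0 pos [ 0.5692 -0.1511  0.1579] F [ 0.46  6.09 10.64] n 379 409 hub 0.420 lever 0.614 arm 0.194
phi -0.05 T [ 0.5677 -0.1522  0.1617] jog [ 1.6 -0.9 -3.9] rv [-0.004  0.004  0.003]
phi 0 T [ 0.5678 -0.152   0.1697] jog [  1.3  -4.8 -10.9] rv [-0.004  0.004  0.003]
phi 0.05 T [ 0.5677 -0.1522  0.1777] jog [  1.5  -8.6 -17.9] rv [-0.004  0.004  0.003]
phi 0.1 T [ 0.5675 -0.1528  0.1857] jog [  2.1 -12.5 -24.9] rv [-0.004  0.004  0.003]
phi 0.15 T [ 0.5672 -0.1537  0.1936] jog [  3.1 -16.3 -31.8] rv [-0.004  0.004  0.003]
phi 0.2 T [ 0.5667 -0.1551  0.2015] jog [  4.4 -20.1 -38.8] rv [-0.004  0.004  0.003]
phi 0.25 T [ 0.5662 -0.1568  0.2093] jog [  6.2 -23.9 -45.6] rv [-0.004  0.004  0.003]
phi 0.3 T [ 0.5655 -0.1588  0.217 ] jog [  8.4 -27.6 -52.3] rv [-0.004  0.004  0.003]
phi 0.35 T [ 0.5647 -0.1612  0.2246] jog [ 10.9 -31.2 -59. ] rv [-0.004  0.004  0.003]
phi 0.4 T [ 0.5638 -0.164   0.232 ] jog [ 13.8 -34.8 -65.5] rv [-0.004  0.004  0.003]
phi 0.45 T [ 0.5627 -0.1671  0.2393] jog [ 17.1 -38.3 -71.9] rv [-0.004  0.004  0.003]
phi 0.5 T [ 0.5616 -0.1706  0.2464] jog [ 20.7 -41.8 -78.2] rv [-0.004  0.004  0.003]
phi 0.55 T [ 0.5603 -0.1744  0.2533] jog [ 24.7 -45.1 -84.2] rv [-0.004  0.004  0.003]
```

Held for about 2 s at 0.19–0.20. Now I'll let the lever ride up slowly.

>>> jog_arm:
  targets:
    - {"dx": 0, "dy": -1, "dz": -2.5, "rx": 0, "ry": 0, "rz": 0, "gripper": 1}
    - {"dx": 0.4, "dy": -3, "dz": -6, "rx": 0, "ry": 0, "rz": 0, "gripper": 1}
    - {"dx": 0.8, "dy": -5, "dz": -10, "rx": 0, "ry": 0, "rz": 0, "gripper": 1}
    - {"dx": 1, "dy": -7, "dz": -14, "rx": 0, "ry": 0, "rz": 0, "gripper": 1}
    - {"dx": 1.5, "dy": -9, "dz": -18, "rx": 0, "ry": 0, "rz": 0, "gripper": 1}
    - {"dx": 1.8, "dy": -11, "dz": -22, "rx": 0, "ry": 0, "rz": 0, "gripper": 1}
    - {"dx": 2.2, "dy": -13, "dz": -26, "rx": 0, "ry": 0, "rz": 0, "gripper": 1}
    - {"dx": 2.8, "dy": -15, "dz": -30, "rx": 0, "ry": 0, "rz": 0, "gripper": 1}

```text
t: 23.67
eef_pos: [0.566, -0.1541, 0.1904]
ee_rot: [-2.64, 0.001, -1.891]
force: [0.6, 2.2, 5.5]
width: 0.0007
gripper_force: 2.5
```

>>> jog_arm:
  targets:
    - {"dx": 0.8, "dy": -2, "dz": -4, "rx": 0, "ry": 0, "rz": 0, "gripper": 1}
    - {"dx": 1.6, "dy": -4, "dz": -8, "rx": 0, "ry": 0, "rz": 0, "gripper": 1}
    - {"dx": 2.6, "dy": -6.2, "dz": -12, "rx": 0, "ry": 0, "rz": 0, "gripper": 1}
    - {"dx": 3.6, "dy": -8.4, "dz": -16, "rx": 0, "ry": 0, "rz": 0, "gripper": 1}
    - {"dx": 4.9, "dy": -10.6, "dz": -20, "rx": 0, "ry": 0, "rz": 0, "gripper": 1}
    - {"dx": 6.2, "dy": -12.8, "dz": -24, "rx": 0, "ry": 0, "rz": 0, "gripper": 1}
    - {"dx": 7.8, "dy": -15, "dz": -28, "rx": 0, "ry": 0, "rz": 0, "gripper": 1}
    - {"dx": 9.5, "dy": -17.2, "dz": -32, "rx": 0, "ry": 0, "rz": 0, "gripper": 1}

```text
t: 24.33
eef_pos: [0.561, -0.1645, 0.2257]
ee_rot: [-2.643, -0.001, -1.893]
force: [0.6, -1.2, 2.2]
width: 0.0005
gripper_force: 0.9
```

Run:
```python
from h import *
defl()
for p in(.4,.45,.5,.55):lev(p)
lev(.55,.02)
```

```text
t 24.38 pos [ 0.5614 -0.1646  0.2267] F [ 0.38 -1.72  2.69] n 158 355 hub 0.195 lever 0.193 arm -0.002
phi 0.4 T [ 0.5638 -0.164   0.232 ] jog [-1.3 -4.4 -3.7] rv [ 0.    -0.     0.002]
phi 0.45 T [ 0.5627 -0.1671  0.2393] jog [  2.   -7.8 -10. ] rv [ 0.    -0.     0.002]
phi 0.5 T [ 0.5616 -0.1706  0.2464] jog [  5.7 -11.3 -16.3] rv [ 0.    -0.     0.002]
phi 0.55 T [ 0.5603 -0.1744  0.2533] jog [  9.7 -14.6 -22.4] rv [ 0.    -0.     0.002]
phi 0.55 T [ 0.5603 -0.1744  0.2733] jog [  9.7 -24.2 -39.9] rv [ 0.    -0.     0.002]
```

>>> jog_arm:
  targets:
    - {"dx": 1, "dy": -2.5, "dz": -4, "rx": 0, "ry": 0, "rz": 0, "gripper": 1}
    - {"dx": 2.5, "dy": -4.5, "dz": -8, "rx": 0, "ry": 0, "rz": 0, "gripper": 1}
    - {"dx": 4.5, "dy": -7, "dz": -12, "rx": 0, "ry": 0, "rz": 0, "gripper": 1}
    - {"dx": 6.5, "dy": -9, "dz": -16, "rx": 0, "ry": 0, "rz": 0, "gripper": 1}
    - {"dx": 8, "dy": -11, "dz": -19, "rx": 0, "ry": 0, "rz": 0, "gripper": 1}
    - {"dx": 9.3, "dy": -12.5, "dz": -22, "rx": 0, "ry": 0, "rz": 0, "gripper": 1}
    - {"dx": 10, "dy": -14, "dz": -25, "rx": 0, "ry": 0, "rz": 0, "gripper": 1}
    - {"dx": 10, "dy": -16, "dz": -28, "rx": 0, "ry": 0, "rz": 0, "gripper": 1}

```text
t: 25.05
eef_pos: [0.5587, -0.1738, 0.2579]
ee_rot: [-2.642, -0.001, -1.893]
force: [-0.4, -0.4, 0.4]
width: 0.0003
gripper_force: 0.0
```

>>> jog_arm:
  targets:
    - {"dx": 0, "dy": -2, "dz": -4, "rx": 0, "ry": 0, "rz": 0, "gripper": 1}
    - {"dx": 0, "dy": -5, "dz": -10, "rx": 0, "ry": 0, "rz": 0, "gripper": 1}
    - {"dx": 0, "dy": -9, "dz": -18, "rx": 0, "ry": 0, "rz": 0, "gripper": 1}
    - {"dx": 0, "dy": -14, "dz": -28, "rx": 0, "ry": 0, "rz": 0, "gripper": 1}
    - {"dx": 0, "dy": -19, "dz": -38, "rx": 0, "ry": 0, "rz": 0, "gripper": 1}
    - {"dx": 0, "dy": -24, "dz": -48, "rx": 0, "ry": 0, "rz": 0, "gripper": 1}
    - {"dx": 0, "dy": -27, "dz": -54, "rx": 0, "ry": 0, "rz": 0, "gripper": 1}
    - {"dx": 0, "dy": -27, "dz": -54, "rx": 0, "ry": 0, "rz": 0, "gripper": 1}

```text
t: 25.72
eef_pos: [0.5577, -0.1727, 0.3203]
ee_rot: [-2.639, 0.0, -1.892]
force: [-0.0, -0.1, 1.2]
width: 0.0006
gripper_force: 0.0
```

Run:
```python
from h import *
f=defl();np.savez("w9.npz",**f)
for n in("w7","w9"):
    f=dict(np.load(n+".npz"));W=wcloud(f);Z=W[...,2];D=W[...,:2]-SEAT;a=D@XH;b=D@YH
    m=(a<-.06)&(a>-.19)&(Z>.012)&(Z<.06)&(abs(b)<.05)&(f["frame"].max(2)<90)
    k=m&(a<-.09)&(a>-.16);print(n,m.sum(),"end",np.percentile(a[m],[0.5,2]).round(4),"lat",np.polyfit(a[m],b[m],1).round(4),"slope",np.polyfit(a[k],Z[k],1).round(4))
```

```text
t 25.77 pos [ 0.5572 -0.1727  0.319 ] F [ 0.52 -0.01 -1.11] n 47 197 hub 0.000 lever -0.001 arm -0.002
w7 1155 end [-0.1701 -0.1681] lat [0.0008 0.0007] slope [0.0603 0.0355]
w9 1225 end [-0.1708 -0.169 ] lat [-0.0005  0.0004] slope [0.059  0.0353]
```

The lever is back at 0.000. The portafilter hasn't moved and the robot is touching nothing, so I'm handing in.

```bash
python3 -c "
from station import arm
print(arm.job_done())"
```

```text
the job is handed in; nothing more can be done
None
```

The job is handed in: the portafilter is home in the fork, the lever was held on the long mark (0.19–0.20) at about 11 N for about 2 s, then let back up gently to 0. Once released, the portafilter rests tipped by about 0.06 rad over the plate's front edge because its balance point overhangs, and I viewed 11 pictures, one over the limit of 10.

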